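# Tumble-polish a batch of heel irons

## Task

Get a batch of rusty heel irons polishing: take the lid off the tumbler and put every heel iron from the bench and all the porcelain balls from the steel cup into its bowl, then stand the empty cup upright on the bench and seat the lid squarely on the bowl again. Only then start the machine: pull the green knob fully out and let it go, so that it springs home by itself. Never pull the knob while the lid is off, and leave the paste jar and the lump of wax where they are.

Things in the scene. Friction and masses are not known exactly. Their poses are not given: they have to be found in the camera images.
- tumbler: Bench vibratory tumbler, fixed: grey drum base 156 mm across under a red open round bowl. Origin on the bench under the bowl's axis, z up. The sloping grey start console stands on its -x side, reaching 180 mm out from the axis, 90 mm wide, about 85 mm high.
- bowl_floor (a point): Centre of the bowl's inner floor, 74 mm above the bench, on the bowl's axis. The floor is 120 mm across, with a low cone in the middle (48 mm across, 18 mm high); the sides slope outward up to the rim.
- bowl_rim (a point): Centre of the bowl's mouth at rim height, 150 mm above the bench. The rim is 176 mm across outside, 166 mm inside.
- lid: Loose dark grey lid, 180 mm disc, 0.25 kg, starts seated on the bowl. Beneath it a tapered plug (156 mm across, 8 mm deep) fits the mouth with 5 mm play all round. Origin: centre of the plug's underside, z up; seated it lies 8 mm below the rim. Disc top 17 mm above the origin; round black knob in the middle, 32 mm across, 28 to 52 mm above the origin. Bare bench for it between tumbler and irons.
- cup: Loose round steel measuring cup holding the porcelain balls, 75 mm high, 48 mm across at the foot, 65 mm at the mouth, wall 2.5 mm, 0.12 kg empty; the balls roll out when it is tipped past level, to about 100 degrees or more. Origin at the centre of its underside, z up. It can be held round the outside just below the mouth.
- knob_grip (a point): Middle of the head of the round green pull-to-start knob on the console's sloping panel (head 36 mm across, 16 to 36 mm out from the panel; this point 25 mm out when home; it moves with the knob). z axis: straight out of the panel, the pulling direction, leaning 30 degrees from vertical toward the tumbler's -x side.
- start_knob (a joint): Travel of the pull-to-start knob in m: 0 = home (in), 0.014 = fully out against its stop. A spring draws it home: 3 N at home, 9 N fully out.
- iron_0: Loose rusty heel iron, a flat U like a small horseshoe, 56 mm wide (y) by 62 mm long (x), 8 mm thick, bar 12 mm wide, 70 g. Origin midway between the legs where they run into the bend, on the underside; the legs run 28 mm toward -x, parallel, outer faces 56 mm apart. Two to four of these are present, lying flat on the bench.
- iron_1: Loose rusty heel iron, a flat U like a small horseshoe, 56 mm wide (y) by 62 mm long (x), 8 mm thick, bar 12 mm wide, 70 g. Origin midway between the legs where they run into the bend, on the underside; the legs run 28 mm toward -x, parallel, outer faces 56 mm apart. Two to four of these are present, lying flat on the bench.
- iron_2: Loose rusty heel iron, a flat U like a small horseshoe, 56 mm wide (y) by 62 mm long (x), 8 mm thick, bar 12 mm wide, 70 g. Origin midway between the legs where they run into the bend, on the underside; the legs run 28 mm toward -x, parallel, outer faces 56 mm apart. Two to four of these are present, lying flat on the bench.
- iron_3: Loose rusty heel iron, a flat U like a small horseshoe, 56 mm wide (y) by 62 mm long (x), 8 mm thick, bar 12 mm wide, 70 g. Origin midway between the legs where they run into the bend, on the underside; the legs run 28 mm toward -x, parallel, outer faces 56 mm apart. Two to four of these are present, lying flat on the bench.
- ball_0: Loose white porcelain polishing ball, 19 mm across, 12 g; origin at its centre. Four to six of these are present, all in the cup.
- ball_1: Loose white porcelain polishing ball, 19 mm across, 12 g; origin at its centre. Four to six of these are present, all in the cup.
- ball_2: Loose white porcelain polishing ball, 19 mm across, 12 g; origin at its centre. Four to six of these are present, all in the cup.
- ball_3: Loose white porcelain polishing ball, 19 mm across, 12 g; origin at its centre. Four to six of these are present, all in the cup.
- ball_4: Loose white porcelain polishing ball, 19 mm across, 12 g; origin at its centre. Four to six of these are present, all in the cup.
- ball_5: Loose white porcelain polishing ball, 19 mm across, 12 g; origin at its centre. Four to six of these are present, all in the cup.
- paste_jar: Bystander: white-lidded paste jar, 69 mm across, 73 mm high, origin under its centre. Leave it alone.
- beeswax: Bystander: yellow lump of thread wax, 37x53x24 mm, origin under its centre. Leave it alone.
Things that resemble listed ones, but are neither listed nor needed, are in the scene too. What is shaped like the iron_1 but blue is not meant.

How it is judged:
By the outcome, as a careful person would: the job done as asked, in the order asked, and still so for the second after the job is handed in, with the robot touching nothing.
Of ball_3, ball_4, ball_5 only 1 to 3 are there at a start; the rules pass over those that are not, and their reading is None.
Of iron_0, iron_1, iron_2, iron_3 only 2 to 4 are there at a start; the rules pass over those that are not, and their reading is None.
At some moment in a run one of iron_0, iron_1, iron_2, iron_3 may be knocked a few centimetres aside while the robot is not near it.
It also fails if it takes over 210 s, if anything falls off the work surface, if the arm or the gripper's body presses on something with over 40 N, if the wrist force passes 120 N, or if a joint passes its speed limit or range.

## Robot

A 6-joint arm with a two-finger parallel gripper is mounted at the origin on a cart in front of the work surface, level with it; the furniture and walls round the work are solid. World frame = base frame: x ahead of the robot, y to its left, z up, the work surface at z = 0. Lengths are in m, angles in rad, forces in N, time in s.
With the tool pointing down it reaches from about 0.3 to 0.875 m from the base axis. Payload 6.4 kg.
Tool frame: the origin (TCP) lies midway between the tips of the shut fingers; the grasp point (between the pads) lies 19 mm behind it; z points along the fingers, y is the line along which they close (so a half turn about z gives the same grasp; the last joint's range is limited). The gripper opens to 85 mm and grips with 20 to 120 N. Pads are 22 mm wide; open, the fingers measure 114 mm over their backs; the gripper's body (76 mm by 85 mm) begins 54 mm behind the grasp point. The pads swing forward as they close: fully open they stand 13 mm farther back than shut.
Start: joints at [1.126, 0.181, 1.607, -0, 1.354, -0.206], TCP at [0.136, 0.559, 0.231] pointing down, gripper open.
Joint ranges: [-2.99, 2.99], [-0.89, 2.07], [0.3, 2.58], [-1.14, 4.28], [0, 2.63], [-3.12, 3.12]. Speed limits (rad/s): [2.57, 2.57, 3.01, 3.14, 3.14, 3.14].

## Interface

Orientations are given as a 3x3 rotation matrix whose columns are the frame's x, y, z axes.
In Python, from rig import bot gives the robot as it stands. The module is installed in compiled form; this text tells all that it offers.
- The arm moves only by the tool apply_moves, never from a script. Its argument "moves" is a list of rows, each a list of 2 entries, a list of its own where there are three numbers: the shift along the tool's x, y, z each as a share of 7.5 cm, from -1 to 1, then the turn, a rotation vector about the tool's x, y, z each as a share of 360 degrees, from -1 to 1. A call has 1 to 20 rows; each row shifts and turns the commanded pose from where the row before left it, along the tool's axes as they then stand; what a row does not reach is not made up. A row lasts 1/8 s, in which the tool goes at most 62.5 mm and 10.7 degrees, less where a joint would pass 70% of its speed; a pose out of reach is approached as far as the arm can. A call with a number of a shift or a turn outside -1 to 1 is refused whole. A call with a gripper value outside its range is refused whole. "jaw" is the opening, from 0 (shut) to 1 (fully open), set as the call begins (left out, the last holds). The fingers move at their own pace and stop on an object; the grip force is fixed at half the most. Time passes only in rows, so rows that do not move let the fingers close. It gives the time, the measured TCP pose, the force, the opening and the grip force at its end, in the units of the state.
- bot.get_state(): the state, without advancing time (a new reading comes with each control period).
- bot.camera(name): name is "scene" or "top" or "wrist"; returns a dict with "img" (400x640x3 uint8, red, green, blue), "depth" (400x640 float32, m along the optical axis (not along the pixel's ray), 0 where there is no reading), "intrinsics" (3x3 intrinsics, pixels), "R" (3x3) and "t" (3): a world point X has camera coordinates R X + t. Camera axes: x right, y down, z forward; pixel columns grow to the right and rows downward; lengths in m; the calibration is good to about 2 mm. A picture is of the moment at which its call begins.
- bot.hand_in(): hands the job in; it is judged then, once.
Trained networks look in the newest picture that a camera, given by its name, has taken for a name from the list of things; names that differ only in an ending like _2 or _b are one class to them, and where a whole thing is asked for, a point or a joint stands for the part that bears it (a point fixed in the world has none). Each returns a list of dicts, best first, with "p" (0 to 1); they miss things now and then, are a little off and sometimes report something else, mostly with a low value. They report only what shows in the picture. A call takes as long as a camera call. They do not tell look-alikes from the thing itself.
- bot.recognise(camera, thing): "location" ([x, y, z] in m, in world coordinates, good to about 4 mm: the middle of the surface that is visible of it).
- bot.regions_of(camera, thing): "mask" (400x640 bool, what is visible of it).
- bot.spot_point(camera, thing): "location" ([x, y, z] in m, in world coordinates, good to about 4 mm: a listed point, or the origin of a listed thing).
The state is a dict: "clock": time; "qpos": joint angles; "qd": joint speeds; "tau": joint torques, N m; "tcp_pos": TCP position; "tcp_rot": TCP orientation; "ft_force": force on the tool from outside, world axes, zero at the start; "moment": the same for the moment, N m; "gripper_width": finger opening in m; "grip_force": force on a finger pad.
Only numpy, scipy, OpenCV 4.12 (cv2) and the standard library are available. Lean on these libraries where they do the work, as an engineer would, in place of code of your own. Each camera call takes 0.05 s, during which the arm holds its last target. There are 200 camera calls.

## Working session

There is one attempt and no reset: what is moved stays moved. The work goes in short steps, Python scripts to look and compute and a tool call to move; the robot and the scene stay as the last step left them, time stands still between calls to the robot, and variables do not carry over. Pictures are saved under pics/ and viewed, at most 14 in all, crops included, and the job is handed in when it is done.

Besides the shell and the picture viewer there is one more tool, called after "Request:" as name([rows], argument=value, ...), one row to a line, values as JSON. apply_moves: Moves the arm, as the interface text tells. Its arguments: {"type":"object","properties":{"moves":{"type":"array"},"jaw":{"type":"number"}},"required":["moves"]}

```bash
mkdir -p pics
cat > h.py <<'E'
from rig import bot
import numpy as np, cv2
def snap(cam,fn=None,crop=None,scale=1):
    c=bot.camera(cam); im=c["img"][:,:,::-1]
    if crop: im=im[crop[1]:crop[3],crop[0]:crop[2]]
    if scale!=1: im=cv2.resize(im,None,fx=scale,fy=scale,interpolation=cv2.INTER_CUBIC)
    if fn: cv2.imwrite("pics/"+fn,im)
    return c
def cloud(c):
    K=c["intrinsics"];d=c["depth"];v,u=np.mgrid[:400,:640]
    P=np.stack([(u-K[0,2])/K[0,0]*d,(v-K[1,2])/K[1,1]*d,d],-1)
    return (P-c["t"])@c["R"]
def pix(c,X):
    p=c["intrinsics"]@(c["R"]@np.array(X)+c["t"]); return (p[:2]/p[2]).round(0)
np.set_printoptions(precision=4,suppress=True)
E
python3 - <<'E'
from h import *
for cam in("scene","top"):
    c=snap(cam,cam+"0.png")
    for n in("tumbler","lid","bowl_rim","cup","knob_grip","iron_0","ball_0","paste_jar","beeswax"):
        for r in bot.spot_point(cam,n): print(cam,n,round(r["p"],2),np.array(r["location"]),pix(c,r["location"]))
s=bot.get_state();print(s["tcp_pos"],s["tcp_rot"],s["clock"])
E
```

```text
scene tumbler 0.56 [0.5983 0.2072 0.0021] [277. 200.]
scene lid 0.9 [0.603  0.2086 0.1412] [276. 163.]
scene cup 0.85 [ 0.6337 -0.0751 -0.0007] [345. 231.]
scene knob_grip 0.58 [0.4575 0.2115 0.0888] [241. 192.]
scene iron_0 0.82 [ 0.4086 -0.338   0.0056] [366. 316.]
scene iron_0 0.8 [ 0.5251 -0.3711  0.0005] [405. 299.]
scene iron_0 0.67 [ 0.4524 -0.1985  0.0032] [334. 278.]
scene iron_0 0.5 [ 0.5516 -0.2474  0.0024] [372. 269.]
scene iron_0 0.21 [ 0.6     0.21   -0.0031] [277. 201.]
scene paste_jar 0.85 [ 0.7682 -0.1452  0.0006] [389. 222.]
scene paste_jar 0.75 [0.5986 0.2037 0.0732] [277. 182.]
scene paste_jar 0.53 [ 0.4059 -0.3369  0.0074] [364. 316.]
scene beeswax 0.71 [ 0.5861  0.39   -0.0025] [243. 184.]
top lid 0.61 [0.5985 0.2074 0.1402] [226. 193.]
top lid 0.51 [ 0.6346 -0.0766 -0.0021] [337. 189.]
top cup 0.53 [ 0.6303 -0.0762  0.0009] [337. 190.]
top knob_grip 0.7 [0.454  0.2082 0.0798] [230. 253.]
top iron_0 0.81 [ 0.5271 -0.373  -0.0002] [445. 223.]
top iron_0 0.77 [ 0.4476 -0.1963 -0.0021] [383. 254.]
top iron_0 0.58 [ 0.4072 -0.3372  0.0036] [436. 267.]
top iron_0 0.48 [ 0.5528 -0.2496  0.0021] [400. 215.]
top ball_0 0.57 [ 0.6468 -0.077   0.0137] [337. 183.]
top ball_0 0.54 [ 0.6252 -0.0699  0.0129] [335. 191.]
top ball_0 0.47 [ 0.6282 -0.0914  0.0134] [342. 190.]
top ball_0 0.47 [ 0.642  -0.066   0.0238] [333. 184.]
top ball_0 0.41 [ 0.6429 -0.0907  0.0298] [342. 183.]
top paste_jar 0.82 [ 0.7741 -0.1426  0.0014] [358. 141.]
top beeswax 0.66 [ 0.5789  0.3891 -0.0012] [171. 213.]
[0.136  0.5587 0.2313] [[-0.9716  0.2365  0.    ]
 [ 0.2365  0.9716  0.0001]
 [-0.      0.0001 -1.    ]] 1.0
```

Run:
```python
from h import *
c=snap("top","top1.png",(140,110,500,300),2.2)
P=cloud(c)
for u,v in((436,267),(445,223),(383,254),(400,215)):
    # tally colour of raised points near
    reg=P[v-25:v+26,u-25:u+26].reshape(-1,3);im=c["img"][v-25:v+26,u-25:u+26].reshape(-1,3)
    m=(reg[:,2]>.004)&(reg[:,2]<.02); q=reg[m]
    print(u,v,m.sum(),im[m].mean(0),q.mean(0),np.median(q[:,2]))
```

```text
436 267 368 [151.3098 121.9674 103.2065] [ 0.4065 -0.3376  0.0073] 0.00685352730807508
445 223 354 [143.5311 114.4887  96.9011] [ 0.5312 -0.3747  0.0074] 0.006871999252788301
383 254 400 [151.6875 121.3975 101.885 ] [ 0.4509 -0.1945  0.0071] 0.006508005310013284
400 215 383 [120.3603 140.2115 185.6945] [ 0.5531 -0.25    0.0071] 0.006396572630812344
```

View pics/top1.png

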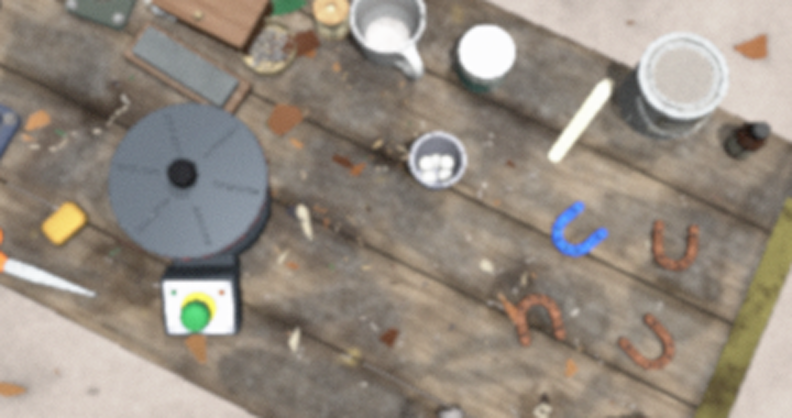

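View pics/scene0.png

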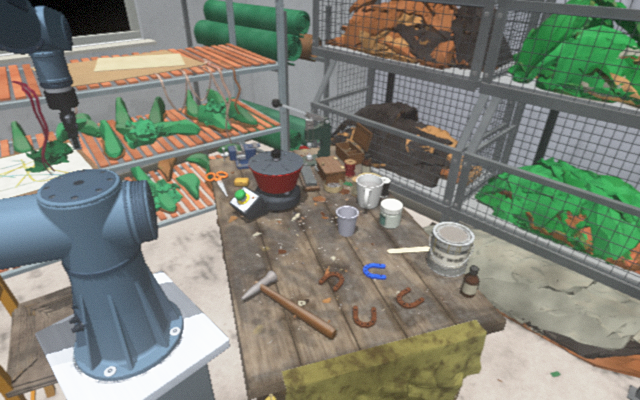

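Rusty irons are at crop pixels (537,318), (676,245) and (648,342). The one at (578,230) is the same shape but blue, so it is the decoy. The cup with balls is at (437,160); the handled mug at (388,22) is another look-alike. The lid knob is at (182,173) and the green knob at (195,318). I'll move above the lid first.

Request:
apply_moves([
  [[0,0,-0.3],[0,0,-0.019]],
  [[0,0,-0.3],[0,0,-0.019]],
  [[-0.44,-0.335,0],[0,0,0]],
  [[-0.44,-0.335,0],[0,0,0]],
  [[-0.44,-0.335,0],[0,0,0]],
  [[-0.44,-0.335,0],[0,0,0]],
  [[-0.44,-0.335,0],[0,0,0]],
  [[-0.44,-0.335,0],[0,0,0]],
  [[-0.44,-0.335,0],[0,0,0]],
  [[-0.44,-0.335,0],[0,0,0]],
  [[-0.44,-0.335,0],[0,0,0]],
  [[-0.44,-0.335,0],[0,0,0]],
  [[-0.44,-0.335,0],[0,0,0]],
  [[-0.44,-0.335,0],[0,0,0]],
  [[-0.44,-0.335,0],[0,0,0]],
  [[-0.44,-0.335,0],[0,0,0]],
  [[0,0,0],[0,0,0]],
], jaw=1)

```text
clock: 3.18
tcp_pos: [0.5998, 0.2047, 0.2757]
tcp_rot: [[-1.0, 0.003, -0.0], [0.003, 1.0, -0.001], [0.0, -0.001, -1.0]]
ft_force: [-0.4, -0.5, 0.8]
gripper_width: 0.085
grip_force: 0.0
```

```bash
cat >> h.py <<'E'
def st():
    s=bot.get_state();print("t",s["clock"],"q",s["qpos"],"\ntcp",s["tcp_pos"],"w",round(s["gripper_width"],4),"grip",s["grip_force"],"F",s["ft_force"]);print(s["tcp_rot"]);return s
E
python3 - <<'E'
from h import *
st()
c=snap("wrist","w0.png")
P=cloud(c)
for n in("lid","knob_grip","bowl_rim"):
    for r in bot.spot_point("wrist",n): print(n,round(r["p"],2),r["location"],pix(c,r["location"]))
z=P[...,2]
m=(z>.188)&(z<.2)&(np.hypot(P[...,0]-.6,P[...,1]-.208)<.05)
print("lidknob",m.sum(),P[m].mean(0),P[m].min(0),P[m].max(0))
m=(z>.15)&(z<.166)&(np.hypot(P[...,0]-.6,P[...,1]-.208)<.12)
print("disc",m.sum(),P[m].min(0),P[m].max(0))
c=bot.camera("top");P=cloud(c);z=P[...,2]
m=(z>.006)&(P[...,0]>.3)&(P[...,0]<.56)&(P[...,1]>-.15)&(P[...,1]<.12)
print("obst",m.sum(),P[m].min(0) if m.any() else 0,P[m].max(0) if m.any() else 0)
m=(z>.006)&(P[...,0]>.2)&(P[...,0]<.4)&(P[...,1]>-.3)&(P[...,1]<.1)
print("hammer",m.sum(),P[m].min(0),P[m].max(0))
E
```

```text
t 3.175 q [ 0.1422  0.2783  1.3998 -0.0005  1.4637 -1.4251] 
tcp [0.5998 0.2047 0.2757] w 0.085 grip 0.0 F [-0.4039 -0.5468  0.8214]
[[-1.      0.0035 -0.0001]
 [ 0.0035  1.     -0.0005]
 [ 0.0001 -0.0005 -1.    ]]
lid 0.85 [0.6021, 0.2085, 0.1436] [324. 194.]
knob_grip 0.8 [0.4543, 0.212, 0.0857] [327.  25.]
knob_grip 0.27 [0.7691, -0.1486, 0.0004] [ 83. 276.]
bowl_rim 0.55 [0.6333, -0.0798, 0.0047] [108. 188.]
lidknob 1278 [0.5993 0.2066 0.1931] [0.5851 0.1907 0.1881] [0.616  0.2219 0.1958]
disc 30785 [0.5117 0.117  0.151 ] [0.6901 0.2958 0.1616]
obst 2478 [ 0.3    -0.1498  0.006 ] [0.5582 0.12   1.2131]
hammer 2613 [ 0.2072 -0.2999  0.006 ] [0.3979 0.1    1.2131]
```

View pics/w0.png

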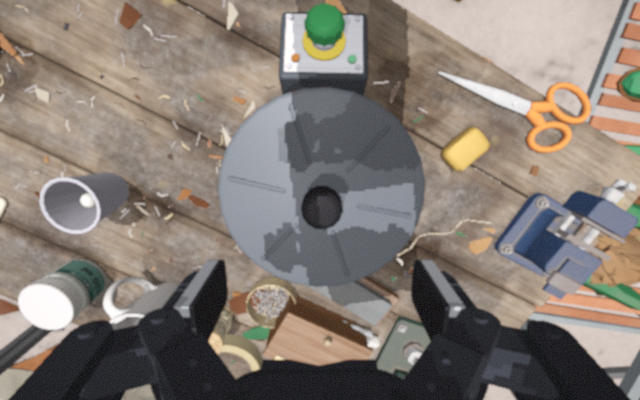

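The picture shows the lid knob at (322,207) and the console's green knob straight along -x at (325,25). Nothing stands around the lid knob, so I'll descend and grip it.

Request:
apply_moves([
  [[0,0.027,0.3],[0,0,0]],
  [[0,0,0.3],[0,0,0]],
  [[0,0,0.3],[0,0,0]],
  [[0,0,0.2],[0,0,0]],
  [[0,0,0.2],[0,0,0]],
  [[0,0,0.15],[0,0,0]],
  [[0,0,0],[0,0,0]],
])

```text
clock: 4.3
tcp_pos: [0.5974, 0.2089, 0.1666]
tcp_rot: [[-1.0, 0.0, -0.002], [0.0, 1.0, -0.0], [0.002, -0.0, -1.0]]
ft_force: [0.2, -0.4, 0.2]
gripper_width: 0.0854
grip_force: 0.0
```

Request:
apply_moves([
  [[0,0,0],[0,0,0]],
  [[0,0,0],[0,0,0]],
  [[0,0,0],[0,0,0]],
  [[0,0,0],[0,0,0]],
  [[0,0,0],[0,0,0]],
  [[0,0,0],[0,0,0]],
  [[0,0,0],[0,0,0]],
  [[0,0,0],[0,0,0]],
], jaw=0)

```text
clock: 5.3
tcp_pos: [0.5986, 0.2091, 0.1685]
tcp_rot: [[-1.0, 0.0, 0.002], [0.0, 1.0, 0.0], [-0.002, 0.0, -1.0]]
ft_force: [0.4, -1.0, 5.5]
gripper_width: 0.0296
grip_force: 59.3
```

Run:
```python
from h import *
c=bot.camera("top");P=cloud(c);z=P[...,2]
for x in np.arange(.28,.6,.02):
    print(round(x,2),"".join('#' if ((abs(P[...,0]-x)<.01)&(abs(P[...,1]-y)<.01)&(z>.007)).sum()>1 else '.' for y in np.arange(.14,-.42,-.02)))
```

```text
0.28 ###........######........###.
0.3 ###........#############..##.
0.32 ###........##.....######..##.
0.34 ###........##....#.........##
0.36 ##......#..................##
0.38 ##.................#...###..#
0.4 ##.................#..####..#
0.42 ###...###.......#.#...#.##...
0.44 ###....##.......#.#.....#....
0.46 ##.#...........####..........
0.48 ##.........#....###..........
0.5 #.......#....#...........##..
0.52 #.#...........#....##...####.
0.54 #.................####..##.#.
0.56 ##.#......#.......##.#...#.#.
0.58 ####...............##........
```

Request:
apply_moves([
  [[0,0,-0.1],[0,0,0]],
  [[0,0,-0.2],[0,0,0]],
  [[0,0,-0.3],[0,0,0]],
  [[0,0,-0.3],[0,0,0]],
  [[0,0,-0.3],[0,0,0]],
  [[0,0,-0.2],[0,0,0]],
  [[0,0,0],[0,0,0]],
])

```text
clock: 6.22
tcp_pos: [0.5986, 0.2091, 0.2741]
tcp_rot: [[-1.0, 0.0, 0.003], [0.0, 1.0, 0.0], [-0.003, 0.0, -1.0]]
ft_force: [0.2, -0.2, -1.8]
gripper_width: 0.0297
grip_force: 59.5
```

Request:
apply_moves([
  [[0.1,-0.15,0],[0,0,0]],
  [[0.2,-0.3,0],[0,0,0]],
  [[0.3,-0.45,0],[0,0,0]],
  [[0.3,-0.45,0],[0,0,0]],
  [[0.3,-0.45,0],[0,0,0]],
  [[0.3,-0.45,0],[0,0,0]],
  [[0.2,-0.3,0],[0,0,0]],
  [[0.1,-0.2,0],[0,0,0]],
  [[0,0,0],[0,0,0]],
  [[0,0,0.4],[0,0,0]],
  [[0,0,0.5],[0,0,0]],
  [[0,0,0.5],[0,0,0]],
  [[0,0,0.5],[0,0,0]],
  [[0,0,0.4],[0,0,0]],
  [[0,0,0.3],[0,0,0]],
  [[0,0,0],[0,0,0]],
])

```text
clock: 8.22
tcp_pos: [0.4616, 0.0038, 0.0757]
tcp_rot: [[-1.0, -0.001, -0.004], [-0.001, 1.0, 0.001], [0.004, 0.001, -1.0]]
ft_force: [0.8, 0.0, -2.1]
gripper_width: 0.0297
grip_force: 59.8
```

Run:
```python
from h import *
st();c=snap("scene","s1.png",(180,110,500,350),2.4)
```

```text
t 8.225 q [-0.2501  0.1449  2.0032  0.0004  0.9982 -1.8218] 
tcp [0.4616 0.0038 0.0757] w 0.0297 grip 59.76908740354702 F [ 0.7577  0.0257 -2.0769]
[[-1.     -0.0007 -0.0044]
 [-0.0007  1.      0.0014]
 [ 0.0044  0.0014 -1.    ]]
```

View pics/s1.png

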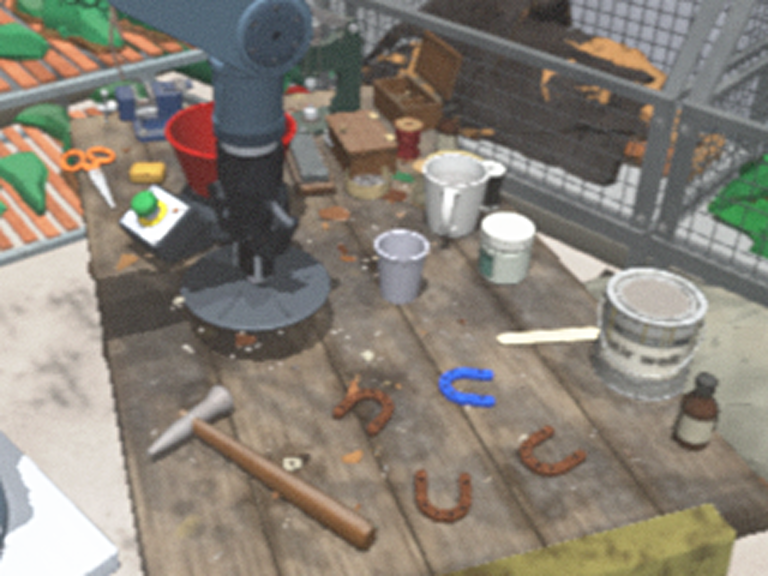

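The lid hangs level below the gripper at (255,290). The bowl is open at (230,140), and three rusty irons lie at (365,405), (443,495) and (550,450), with the blue one at (467,385). I'll lower the lid to the bench.

Request:
apply_moves([
  [[0,0,0.2],[0,0,0]],
  [[0,0,0.2],[0,0,0]],
  [[0,0,0.14],[0,0,0]],
  [[0,0,0.07],[0,0,0]],
  [[0,0,0.03],[0,0,0]],
  [[0,0,0],[0,0,0]],
])

```text
clock: 9.02
tcp_pos: [0.4631, 0.0027, 0.0296]
tcp_rot: [[-1.0, 0.0, 0.0], [0.0, 1.0, -0.0], [-0.0, -0.0, -1.0]]
ft_force: [0.2, 0.4, -1.6]
gripper_width: 0.0298
grip_force: 59.8
```

Request:
apply_moves([
  [[0,0,0],[0,0,0]],
  [[0,0,0],[0,0,0]],
  [[0,0,0],[0,0,0]],
  [[0,0,0],[0,0,0]],
  [[0,0,-0.2],[0,0,0]],
  [[0,0,-0.3],[0,0,0]],
  [[0,0,-0.5],[0,0,0]],
  [[0,0,-0.5],[0,0,0]],
  [[0,0,-0.5],[0,0,0]],
  [[0,-0.6,0],[0,0,0]],
  [[0,-0.6,0],[0,0,0]],
  [[0,-0.6,0],[0,0,0]],
  [[0,-0.4,0],[0,0,0]],
  [[0,0,0],[0,0,0]],
], jaw=1)

```text
clock: 10.78
tcp_pos: [0.463, -0.1642, 0.1806]
tcp_rot: [[-1.0, 0.003, 0.001], [0.003, 1.0, -0.001], [-0.001, -0.001, -1.0]]
ft_force: [0.5, -0.1, 0.3]
gripper_width: 0.0855
grip_force: 0.0
```

```bash
cat >> h.py <<'E'
def irons(cam,fn=None):
    c=snap(cam,fn);P=cloud(c);im=c["img"].astype(int)
    rust=(im[...,0]-im[...,2]>35)&(P[...,2]>.004)&(P[...,2]<.02)&(c["depth"]>0)
    for r in bot.spot_point(cam,"iron_0"):
        o=np.array(r["location"])
        m=rust&(np.hypot(P[...,0]-o[0],P[...,1]-o[1])<.05)
        n,l,stt,_=cv2.connectedComponentsWithStats(cv2.morphologyEx(m.astype(np.uint8),cv2.MORPH_CLOSE,np.ones((3,3))))
        if n<2: print("none",o,round(r["p"],2)); continue
        k=1+np.argmax(stt[1:,4]); q=P[m&(l==k)][:,:2]
        # fit U outline template by chamfer-like score
        t=np.linspace(-np.pi/2,np.pi/2,25);T=np.vstack([np.c_[np.linspace(-.025,0,9),np.full(9,.022)],np.c_[.026*np.cos(t),.022*np.sin(t)],np.c_[np.linspace(-.025,0,9),np.full(9,-.022)]])
        from scipy.spatial import cKDTree
        from scipy.optimize import minimize
        tq=cKDTree(q)
        def f(p):
            R=np.array([[np.cos(p[2]),-np.sin(p[2])],[np.sin(p[2]),np.cos(p[2])]]);A=T@R.T+p[:2]
            return np.mean(np.minimum(tq.query(A)[0],.02)**2)+np.mean(np.minimum(np.maximum(cKDTree(A).query(q)[0]-.006,0),.02)**2)
        c0=q.mean(0)
        best=min((minimize(f,[*c0,a],method="Nelder-Mead",options=dict(initial_simplex=[[*c0,a],[c0[0]+.01,c0[1],a],[c0[0],c0[1]+.01,a],[*c0,a+.4]])) for a in np.arange(8)*np.pi/4),key=lambda s:s.fun)
        x,y,a=best.x; print("iron",round(r["p"],2),"spot",o[:2],"px",pix(c,o),"n",len(q),"fit xy",best.x[:2],"yaw deg",round(np.degrees(a)%360,1),"rms mm",round(best.fun**.5*1e3,2))
E
python3 - <<'E'
from h import *
st();irons("wrist","w1.png")
E
```

```text
t 10.775 q [-0.5829  0.045   1.8646 -0.0002  1.2306 -2.1505] 
tcp [ 0.463  -0.1642  0.1806] w 0.0855 grip 0.0 F [ 0.4732 -0.1487  0.3149]
[[-1.      0.0031  0.001 ]
 [ 0.0031  1.     -0.0009]
 [-0.001  -0.0009 -1.    ]]
none [ 0.5491 -0.2522 -0.0011] 0.9
iron 0.82 spot [ 0.451  -0.1996] px [285. 168.] n 1590 fit xy [ 0.4449 -0.1953] yaw deg 18.1 rms mm 1.64
iron 0.78 spot [ 0.4054 -0.3366] px [146. 122.] n 1744 fit xy [ 0.41   -0.3332] yaw deg 223.5 rms mm 0.45
iron 0.71 spot [ 0.5298 -0.3751] px [130. 238.] n 1275 fit xy [ 0.5313 -0.375 ] yaw deg 171.4 rms mm 0.51
none [ 0.6003  0.209  -0.0013] 0.51
```

View pics/w1.png

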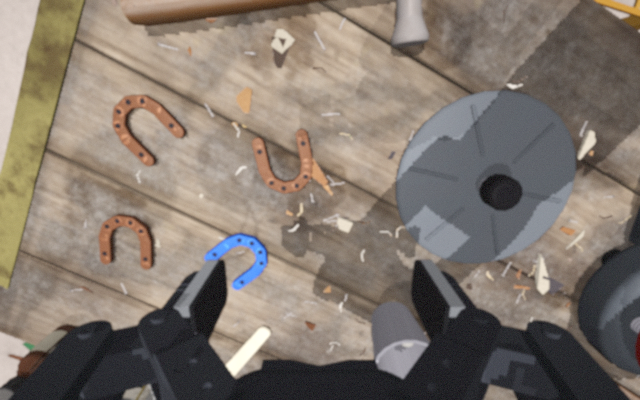

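A is at (285,165), beside a leaf at (320,175). B is at (145,130) and C at (127,240). The blue decoy at (240,258) is left alone. I'll pick A across its legs.

Request:
apply_moves([
  [[0.16,-0.23,0.2],[0,0,0]],
  [[0.17,-0.23,0.4],[0,0,0]],
  [[0,0,0.4],[0,0,-0.0167]],
  [[0,0,0.4],[0,0,-0.0167]],
  [[0,0,0.4],[0,0,0]],
  [[0,0,0.25],[0,0,0]],
  [[0,0,0.2],[0,0,0]],
  [[0,0,0.12],[0,0,0]],
  [[0,0,0.08],[0,0,0]],
  [[0,0,0],[0,0,0]],
])

```text
clock: 12.12
tcp_pos: [0.4383, -0.1968, -0.0042]
tcp_rot: [[-0.978, -0.208, -0.0], [-0.208, 0.978, 0.0], [0.0, 0.0, -1.0]]
ft_force: [0.5, 0.8, 0.2]
gripper_width: 0.0853
grip_force: 0.0
```

Request:
apply_moves([
  [[0,0,0],[0,0,0]],
  [[0,0,0],[0,0,0]],
  [[0,0,0],[0,0,0]],
  [[0,0,0],[0,0,0]],
  [[0,0,0],[0,0,0]],
  [[0,0,0],[0,0,0]],
  [[0,0,0],[0,0,0]],
], jaw=0)

```text
clock: 13.0
tcp_pos: [0.4393, -0.1976, -0.0033]
tcp_rot: [[-0.978, -0.208, 0.002], [-0.208, 0.978, -0.002], [-0.002, -0.002, -1.0]]
ft_force: [1.3, -0.3, 5.6]
gripper_width: 0.0537
grip_force: 62.3
```

Request:
apply_moves([
  [[0,0,-0.2],[0,0,0]],
  [[0,0,-0.5],[0,0,0]],
  [[0,0,-0.6],[0,0,0.0167]],
  [[0,0,-0.6],[0,0,0.0167]],
  [[0,0,-0.6],[0,0,0]],
  [[0,0,-0.4],[0,0,0]],
  [[-0.22,0.58,0],[0,0,0]],
  [[-0.22,0.58,0],[0,0,0]],
  [[-0.22,0.58,0],[0,0,0]],
  [[-0.22,0.58,0],[0,0,0]],
  [[-0.22,0.58,0],[0,0,0]],
  [[-0.22,0.58,0],[0,0,0]],
  [[-0.22,0.58,0],[0,0,0]],
  [[-0.22,0.58,0],[0,0,0]],
  [[-0.22,0.58,0],[0,0,0]],
  [[0,0,0],[0,0,0]],
  [[0,0,0],[0,0,0]],
])

```text
clock: 15.12
tcp_pos: [0.586, 0.1944, 0.2132]
tcp_rot: [[-1.0, -0.001, -0.001], [-0.001, 1.0, -0.001], [0.001, -0.001, -1.0]]
ft_force: [-0.3, -0.5, -0.5]
gripper_width: 0.054
grip_force: 63.7
```

Request:
apply_moves([
  [[0,0,0.3],[0,0,0]],
  [[0,0,0.4],[0,0,0]],
  [[0,0,0.4],[0,0,0]],
  [[0,0,0.25],[0,0,0]],
  [[0,0,0],[0,0,0]],
])

```text
clock: 15.75
tcp_pos: [0.5855, 0.1937, 0.1107]
tcp_rot: [[-1.0, 0.001, -0.003], [0.001, 1.0, -0.001], [0.003, -0.001, -1.0]]
ft_force: [-0.2, -0.3, -0.5]
gripper_width: 0.0543
grip_force: 63.7
```

Request:
apply_moves([
  [[0,0,0],[0,0,0]],
  [[0,0,0],[0,0,0]],
  [[0,0,0],[0,0,0]],
  [[0,0,-0.3],[0,0,0]],
  [[0,0,-0.5],[0,0,0]],
  [[0,0,-0.6],[0,0,0]],
  [[0,0,-0.2],[0,0,0]],
  [[0,0,0],[0,0,0]],
], jaw=0.8)

```text
clock: 16.75
tcp_pos: [0.5873, 0.1949, 0.2331]
tcp_rot: [[-1.0, -0.0, 0.002], [-0.0, 1.0, 0.0], [-0.002, 0.0, -1.0]]
ft_force: [0.1, 0.1, 0.3]
gripper_width: 0.0682
grip_force: 0.0
```

Request:
apply_moves([
  [[0.05,-0.3,0],[0,0,0]],
  [[0.05,-0.6,0],[0,0,0]],
  [[0.05,-0.7,0],[0,0,0]],
  [[0.05,-0.7,0],[0,0,0]],
  [[0.05,-0.7,0],[0,0,0]],
  [[0.05,-0.7,0],[0,0,0]],
  [[0.05,-0.7,0],[0,0,0]],
  [[0.05,-0.7,0],[0,0,0]],
  [[0.05,-0.7,0],[0,0,0]],
  [[0.05,-0.7,0],[0,0,0.012]],
  [[0.05,-0.5,0],[0,0,0.012]],
  [[0,0,0],[0,0,0]],
  [[0,0,0],[0,0,0]],
], jaw=1)

```text
clock: 18.38
tcp_pos: [0.5414, -0.3295, 0.2302]
tcp_rot: [[-0.989, 0.151, -0.002], [0.151, 0.989, 0.002], [0.003, 0.002, -1.0]]
ft_force: [0.5, -0.2, 0.5]
gripper_width: 0.0852
grip_force: 0.0
```

Run:
```python
from h import *
st();irons("wrist","w2.png")
snap("top","t2.png",(140,110,500,300),2.2)
```

```text
t 18.375 q [-0.7338  0.3125  1.4485  0.0002  1.3838 -2.1535] 
tcp [ 0.5414 -0.3295  0.2302] w 0.0852 grip 0.0 F [ 0.4793 -0.2077  0.4688]
[[-0.9886  0.1506 -0.0023]
 [ 0.1506  0.9886  0.0023]
 [ 0.0026  0.002  -1.    ]]
iron 0.93 spot [ 0.5282 -0.3739] px [280. 164.] n 1127 fit xy [ 0.5321 -0.3752] yaw deg 173.1 rms mm 0.47
none [ 0.5521 -0.252   0.0015] 0.73
```

View pics/t2.png

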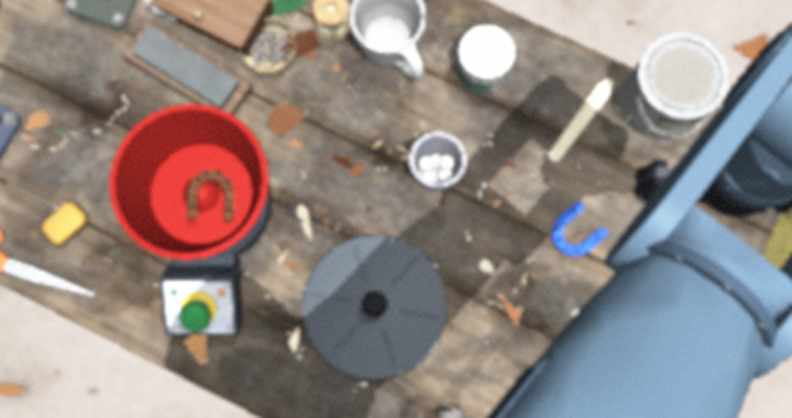

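Iron A lies in the bowl at (210,195), the lid on the bench at (373,305), and the decoy is untouched at (578,230). Next is C.

Request:
apply_moves([
  [[-0.04,-0.3,0.2],[0,0,0]],
  [[-0.04,-0.31,0.5],[0,0,0]],
  [[0,0,0.6],[0,0,0]],
  [[0,0,0.6],[0,0,0]],
  [[0,0,0.5],[0,0,0]],
  [[0,0,0.3],[0,0,0]],
  [[0,0,0.2],[0,0,0]],
  [[0,0,0.13],[0,0,0]],
  [[0,0,0.08],[0,0,0]],
  [[0,0,0],[0,0,0]],
])

```text
clock: 19.77
tcp_pos: [0.5419, -0.3762, -0.0009]
tcp_rot: [[-0.989, 0.15, 0.0], [0.15, 0.989, -0.0], [-0.0, -0.0, -1.0]]
ft_force: [0.4, 0.9, 0.4]
gripper_width: 0.0852
grip_force: 0.0
```

Request:
apply_moves([
  [[0,0,0],[0,0,0]],
  [[0,0,0],[0,0,0]],
  [[0,0,0],[0,0,0]],
  [[0,0,0],[0,0,0]],
  [[0,0,0],[0,0,0]],
  [[0,0,0],[0,0,0]],
  [[0,0,0],[0,0,0]],
], jaw=0)

```text
clock: 20.65
tcp_pos: [0.5425, -0.3769, 0.0001]
tcp_rot: [[-0.989, 0.15, 0.002], [0.15, 0.989, -0.002], [-0.002, -0.001, -1.0]]
ft_force: [0.4, -0.1, 5.6]
gripper_width: 0.0538
grip_force: 62.5
```

Request:
apply_moves([
  [[0,0,-0.2],[0,0,0]],
  [[0,0,-0.5],[0,0,0]],
  [[0,0,-0.6],[0,0,-0.012]],
  [[0,0,-0.6],[0,0,-0.012]],
  [[0,0,-0.6],[0,0,0]],
  [[0,0,-0.4],[0,0,0]],
  [[-0.08,0.3,0],[0,0,0]],
  [[-0.08,0.66,0],[0,0,0]],
  [[-0.08,0.66,0],[0,0,0]],
  [[-0.08,0.66,0],[0,0,0]],
  [[-0.08,0.66,0],[0,0,0]],
  [[-0.08,0.66,0],[0,0,0]],
  [[-0.08,0.66,0],[0,0,0]],
  [[-0.08,0.66,0],[0,0,0]],
  [[-0.08,0.66,0],[0,0,0]],
  [[-0.08,0.66,0],[0,0,0]],
  [[-0.08,0.66,0],[0,0,0]],
  [[-0.08,0.66,0],[0,0,0]],
  [[0,0.35,0],[0,0,0]],
  [[0,0,0],[0,0,0]],
])

```text
clock: 23.15
tcp_pos: [0.6114, 0.2201, 0.2141]
tcp_rot: [[-1.0, -0.004, -0.004], [-0.004, 1.0, -0.0], [0.004, -0.0, -1.0]]
ft_force: [0.4, -0.4, -1.5]
gripper_width: 0.0528
grip_force: 63.2
```

Run:
```python
from h import *
st();irons("top")
```

```text
t 23.15 q [ 0.1631  0.3607  1.4192  0.0005  1.3655 -1.4117] 
tcp [0.6114 0.2201 0.2141] w 0.0528 grip 63.15204620361328 F [ 0.3828 -0.436  -1.4677]
[[-1.     -0.0039 -0.0038]
 [-0.0039  1.     -0.0001]
 [ 0.0038 -0.0001 -1.    ]]
iron 0.79 spot [ 0.557  -0.2538] px [401. 214.] n 2 fit xy [ 0.619  -0.2743] yaw deg 165.2 rms mm 17.34
none [0.6017 0.1961 0.0821] 0.7
iron 0.54 spot [ 0.405 -0.337] px [436. 268.] n 236 fit xy [ 0.4104 -0.3347] yaw deg 223.3 rms mm 1.21
none [0.5959 0.2196 0.2129] 0.54
```

Request:
apply_moves([
  [[0,0,0.3],[0,0,0]],
  [[0,0,0.4],[0,0,0]],
  [[0,0,0.4],[0,0,0]],
  [[0,0,0.22],[0,0,0]],
  [[0,0,0],[0,0,0]],
])

```text
clock: 23.88
tcp_pos: [0.6127, 0.2163, 0.1158]
tcp_rot: [[-1.0, 0.001, -0.003], [0.001, 1.0, -0.001], [0.003, -0.001, -1.0]]
ft_force: [0.5, 0.6, -0.1]
gripper_width: 0.0537
grip_force: 63.1
```

Request:
apply_moves([
  [[0,0,0],[0,0,0]],
  [[0,0,0],[0,0,0]],
  [[0,0,0],[0,0,0]],
  [[0,0,-0.3],[0,0,0]],
  [[0,0,-0.5],[0,0,0]],
  [[0,0,-0.6],[0,0,0]],
  [[0,0,-0.2],[0,0,0]],
  [[0,0,0],[0,0,0]],
], jaw=0.8)

```text
clock: 24.88
tcp_pos: [0.6143, 0.2174, 0.2385]
tcp_rot: [[-1.0, -0.0, 0.002], [-0.0, 1.0, 0.0], [-0.002, 0.0, -1.0]]
ft_force: [1.2, -0.3, -0.9]
gripper_width: 0.0685
grip_force: 0.0
```

Request:
apply_moves([
  [[0.1,-0.3,0],[0,0,0]],
  [[0.22,-0.61,0],[0,0,0]],
  [[0.22,-0.61,0],[0,0,0]],
  [[0.22,-0.61,0],[0,0,0]],
  [[0.22,-0.61,0],[0,0,0]],
  [[0.22,-0.61,0],[0,0,0]],
  [[0.22,-0.61,0],[0,0,0]],
  [[0.22,-0.61,0],[0,0,0]],
  [[0.22,-0.61,0],[0,0,0]],
  [[0.22,-0.61,0],[0,0,0]],
  [[0.22,-0.61,0],[0,0,0]],
  [[0.22,-0.61,0],[0,0,0]],
  [[0.1,-0.3,0],[0,0,0]],
  [[0,0,0],[0,0,0]],
], jaw=1)

```text
clock: 26.62
tcp_pos: [0.4157, -0.3315, 0.2349]
tcp_rot: [[-1.0, 0.003, -0.002], [0.003, 1.0, 0.003], [0.003, 0.003, -1.0]]
ft_force: [-0.5, 1.6, -0.1]
gripper_width: 0.0855
grip_force: 0.0
```

Request:
apply_moves([
  [[0,0,0],[0,0,0.029]],
  [[0,0,0],[0,0,0.029]],
  [[0,0,0],[0,0,0.029]],
  [[0,0,0],[0,0,0.029]],
  [[0,0,0],[0,0,0.029]],
  [[0,0,0],[0,0,0.029]],
  [[0,0,0],[0,0,0.029]],
  [[0,0,0],[0,0,0.029]],
  [[0,0,0],[0,0,0.029]],
  [[0,0,0],[0,0,0.029]],
  [[0,0,0],[0,0,0.029]],
  [[0,0,0],[0,0,0.029]],
  [[0,0,0],[0,0,0.029]],
  [[0,0,0],[0,0,0]],
  [[0,0,0],[0,0,0]],
])

```text
clock: 28.5
tcp_pos: [0.4172, -0.3301, 0.2366]
tcp_rot: [[0.713, 0.701, -0.001], [0.701, -0.713, 0.001], [0.0, -0.001, -1.0]]
ft_force: [-0.0, 0.3, 0.2]
gripper_width: 0.0852
grip_force: 0.0
```

Run:
```python
from h import *
s=st();irons("wrist")
d=np.array([.4165,-.328,-.003])-s["tcp_pos"];print(s["tcp_rot"].T@d/.075 if hasattr(s["tcp_rot"],'T') else np.array(s["tcp_rot"]).T@d/.075)
```

```text
t 28.5 q [-0.8926  0.0808  1.7078  0.0001  1.3542 -0.099 ] 
tcp [ 0.4172 -0.3301  0.2366] w 0.0852 grip 0.0 F [-0.0119  0.3001  0.2152]
[[ 0.7129  0.7012 -0.0007]
 [ 0.7012 -0.7129  0.0011]
 [ 0.0002 -0.0013 -1.    ]]
iron 0.88 spot [ 0.4034 -0.3386] px [316. 180.] n 1052 fit xy [ 0.4113 -0.3344] yaw deg 220.7 rms mm 0.5
none [ 0.5512 -0.2501  0.0004] 0.74
[ 0.012  -0.023   3.1945]
```

Request:
apply_moves([
  [[0,0,0.3],[0,0,0]],
  [[0,0,0.6],[0,0,0]],
  [[0,0,0.6],[0,0,0]],
  [[0,0,0.6],[0,0,0]],
  [[0,0,0.4],[0,0,0]],
  [[0,0,0.3],[0,0,0]],
  [[0,0,0.2],[0,0,0]],
  [[0,0,0.12],[0,0,0]],
  [[0,0,0.07],[0,0,0]],
  [[0,0,0],[0,0,0]],
])

```text
clock: 29.85
tcp_pos: [0.4174, -0.3312, -0.0017]
tcp_rot: [[0.716, 0.698, 0.0], [0.698, -0.716, -0.0], [-0.0, 0.0, -1.0]]
ft_force: [0.8, 0.4, 1.0]
gripper_width: 0.0853
grip_force: 0.0
```

Request:
apply_moves([
  [[0,0,0],[0,0,0]],
  [[0,0,0],[0,0,0]],
  [[0,0,0],[0,0,0]],
  [[0,0,0],[0,0,0]],
  [[0,0,0],[0,0,0]],
  [[0,0,0],[0,0,0]],
  [[0,0,0],[0,0,0]],
], jaw=0)

```text
clock: 30.72
tcp_pos: [0.4182, -0.3321, -0.0005]
tcp_rot: [[0.716, 0.698, 0.002], [0.698, -0.716, -0.002], [-0.0, 0.003, -1.0]]
ft_force: [0.9, 0.5, 6.4]
gripper_width: 0.0539
grip_force: 60.9
```

Request:
apply_moves([
  [[0,0,-0.2],[0,0,0]],
  [[0,0,-0.5],[0,0,0]],
  [[0,0,-0.6],[0,0,0]],
  [[0,0,-0.6],[0,0,0]],
  [[0,0,-0.6],[0,0,0]],
  [[0,0,-0.4],[0,0,0]],
  [[0,0,0],[0,0,0]],
])

```text
clock: 31.6
tcp_pos: [0.4183, -0.3323, 0.2192]
tcp_rot: [[0.716, 0.698, 0.004], [0.698, -0.716, -0.005], [-0.001, 0.007, -1.0]]
ft_force: [-1.1, -0.4, -1.7]
gripper_width: 0.0537
grip_force: 62.3
```

Run:
```python
from h import *
s=st();R=np.array(s["tcp_rot"])
d=np.array([.605,.205,.22])-s["tcp_pos"];print(R.T@d/.075)
```

```text
t 31.6 q [-0.8936  0.0965  1.7271 -0.      1.3114 -0.0958] 
tcp [ 0.4183 -0.3323  0.2192] w 0.0537 grip 62.33998304698616 F [-1.058  -0.4479 -1.6806]
[[ 0.7158  0.6983  0.0042]
 [ 0.6983 -0.7158 -0.0052]
 [-0.0006  0.0066 -1.    ]]
[ 6.784  -3.3899 -0.0373]
```

Request:
apply_moves([
  [[0.3,-0.15,0],[0,0,0]],
  [[0.56,-0.28,0],[0,0,0]],
  [[0.56,-0.28,0],[0,0,0]],
  [[0.56,-0.28,0],[0,0,0]],
  [[0.56,-0.28,0],[0,0,0]],
  [[0.56,-0.28,0],[0,0,0]],
  [[0.56,-0.28,0],[0,0,0]],
  [[0.56,-0.28,0],[0,0,0]],
  [[0.56,-0.28,0],[0,0,0]],
  [[0.56,-0.28,0],[0,0,0]],
  [[0.56,-0.28,0],[0,0,0]],
  [[0.56,-0.28,0],[0,0,0]],
  [[0.3,-0.15,0],[0,0,0]],
  [[0,0,0],[0,0,0]],
  [[0,0,0.4],[0,0,0]],
  [[0,0,0.4],[0,0,0]],
  [[0,0,0.3],[0,0,0]],
  [[0,0,0.2],[0,0,0]],
  [[0,0,0],[0,0,0]],
])

```text
clock: 33.98
tcp_pos: [0.602, 0.2036, 0.1164]
tcp_rot: [[0.716, 0.698, -0.003], [0.698, -0.716, -0.001], [-0.003, -0.002, -1.0]]
ft_force: [0.7, -0.2, -0.4]
gripper_width: 0.0537
grip_force: 62.3
```

Request:
apply_moves([
  [[0,0,0],[0,0,0]],
  [[0,0,0],[0,0,0]],
  [[0,0,0],[0,0,0]],
  [[0,0,-0.3],[0,0,0]],
  [[0,0,-0.5],[0,0,0]],
  [[0,0,-0.6],[0,0,0]],
  [[0,0,-0.6],[0,0,0]],
  [[0,0,0],[0,0,0]],
], jaw=0.8)

```text
clock: 34.98
tcp_pos: [0.6057, 0.2049, 0.274]
tcp_rot: [[0.716, 0.698, 0.01], [0.698, -0.716, 0.001], [0.008, 0.006, -1.0]]
ft_force: [0.5, -0.1, 0.2]
gripper_width: 0.0686
grip_force: 0.0
```

Run:
```python
from h import *
st();c=snap("wrist","w3.png");P=cloud(c);r=np.hypot(P[...,0]-.6,P[...,1]-.2066)
m=r<.055;print("max z in bowl",np.percentile(P[m][:,2],[1,50,99,100]))
```

```text
t 34.975 q [ 0.141   0.2851  1.3949 -0.      1.4516  0.9387] 
tcp [0.6057 0.2049 0.274 ] w 0.0686 grip 0.0 F [ 0.4655 -0.0867  0.1568]
[[ 0.7157  0.6983  0.0098]
 [ 0.6983 -0.7158  0.0014]
 [ 0.008   0.0059 -1.    ]]
max z in bowl [0.0733 0.3358 0.3657 0.3686]
```

View pics/w3.png

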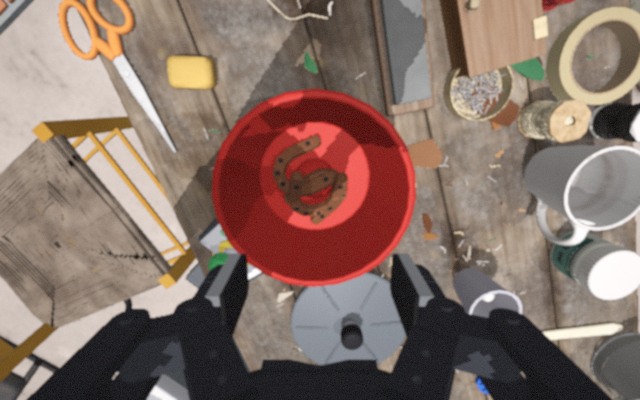

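All three irons lie in the bowl at (310,180). The cup at (490,300) is next. I'll stage beside it and tilt the tool toward +y.

Request:
apply_moves([
  [[-0.2,0.2,0],[0,0,0]],
  [[-0.44,0.46,-0.04],[0,0,0]],
  [[-0.44,0.46,-0.04],[0,0,0]],
  [[-0.44,0.46,-0.04],[0,0,0]],
  [[-0.44,0.46,-0.04],[0,0,0]],
  [[-0.44,0.46,-0.04],[0,0,0]],
  [[-0.44,0.46,-0.04],[0,0,0]],
  [[-0.44,0.46,-0.04],[0,0,0]],
  [[-0.44,0.46,-0.04],[0,0,0]],
  [[-0.44,0.46,0],[0,0,0]],
  [[-0.22,0.23,0],[0,0,0]],
  [[0,0,0],[0,0,-0.0254]],
  [[0,0,0],[0,0,-0.0254]],
  [[0,0,0],[0,0,-0.0254]],
  [[0,0,0],[0,0,-0.0254]],
  [[0,0,0],[0,0,-0.0254]],
  [[0,0,0],[0,0,0]],
], jaw=1)

```text
clock: 37.15
tcp_pos: [0.6067, -0.2699, 0.2909]
tcp_rot: [[0.001, 1.0, -0.002], [1.0, -0.001, 0.001], [0.001, -0.002, -1.0]]
ft_force: [0.3, -0.1, -0.7]
gripper_width: 0.0856
grip_force: 0.0
```

Request:
apply_moves([
  [[0,0,0],[0,0.02,0]],
  [[0,0,0],[0,0.02,0]],
  [[0,0,0],[0,0.02,0]],
  [[0,0,0],[0,0.02,0]],
  [[0,0,0],[0,0,0]],
])

```text
clock: 37.78
tcp_pos: [0.6063, -0.2719, 0.2893]
tcp_rot: [[0.007, 1.0, -0.002], [0.875, -0.005, 0.484], [0.484, -0.005, -0.875]]
ft_force: [-0.3, 0.1, -0.2]
gripper_width: 0.0854
grip_force: 0.0
```

Run:
```python
from h import *
st()
```

```text
t 37.775 q [-0.7718  0.5385  1.1021  0.3677  1.8509 -0.7256] 
tcp [ 0.6063 -0.2719  0.2893] w 0.0854 grip 0.0 F [-0.3325  0.1199 -0.1645]
[[ 0.0069  1.     -0.0016]
 [ 0.8753 -0.0053  0.4836]
 [ 0.4835 -0.0048 -0.8753]]
```

Request:
apply_moves([
  [[0,0,0],[0,0.02,0]],
  [[0,0,0],[0,0.02,0]],
  [[0,0,0],[0,0.02,0]],
  [[0,0,0],[0,0.025,0]],
  [[0,0,0],[0,0,0]],
])

```text
clock: 38.4
tcp_pos: [0.6067, -0.2701, 0.2881]
tcp_rot: [[0.007, 1.0, -0.002], [0.507, -0.002, 0.862], [0.862, -0.007, -0.507]]
ft_force: [0.3, -0.0, -0.8]
gripper_width: 0.0854
grip_force: 0.0
```

```bash
cat >> h.py <<'E'
def cup(cam,fn=None):
    c=snap(cam,fn);P=cloud(c)
    for r in bot.spot_point(cam,"cup")[:2]: print("cup",round(r["p"],2),r["location"],pix(c,r["location"]))
    m=(P[...,2]>.066)&(P[...,2]<.082)&(np.hypot(P[...,0]-.632,P[...,1]+.076)<.05)
    if m.sum()>20:
        q=P[m][:,:2].astype(np.float32);(x,y),r=cv2.minEnclosingCircle(q);print("rim",m.sum(),x,y,r)
def togo(x,y,z):
    s=st();R=np.array(s["tcp_rot"]);print("togo",R.T@(np.array([x,y,z])-s["tcp_pos"])/.075)
E
python3 - <<'E'
from h import *
cup("top");cup("wrist")
t=np.array([0,.87,-.5]);G=np.array([.632,-.076,.058]);
togo(*(G+.024*t-.1*t))
E
```

```text
cup 0.83 [0.6302, -0.0781, -0.0022] [337. 190.]
rim 144 0.6351958513259888 -0.07940887659788132 0.03375185653567314
cup 0.76 [0.6353, -0.0798, 0.0049] [337. 252.]
rim 591 0.6357043981552124 -0.07915597409009933 0.0340084508061409
t 38.6 q [-0.8741  0.791   0.9346  0.7352  2.1787 -0.6904] 
tcp [ 0.608  -0.2695  0.294 ] w 0.0854 grip 0.0 F [-0.3006  0.2563  1.2338]
[[-0.0021  1.     -0.0001]
 [ 0.5135  0.0011  0.8581]
 [ 0.8581  0.0017 -0.5135]]
togo [-1.3933  0.3173  2.8129]
```

Request:
apply_moves([
  [[-0.14,0.036,0.279],[0,0,0]],
  [[-0.14,0.036,0.279],[0,0,0]],
  [[-0.14,0.036,0.279],[0,0,0]],
  [[-0.14,0.036,0.279],[0,0,0]],
  [[-0.14,0.036,0.279],[0,0,0]],
  [[-0.14,0.036,0.279],[0,0,0]],
  [[-0.14,0.036,0.279],[0,0,0]],
  [[-0.14,0.036,0.279],[0,0,0]],
  [[-0.14,0.036,0.279],[0,0,0]],
  [[-0.14,0.036,0.279],[0,0,0]],
  [[0,0,0],[0,0,0]],
  [[0,0,0],[0,0,0]],
])

```text
clock: 40.1
tcp_pos: [0.6346, -0.144, 0.0956]
tcp_rot: [[-0.001, 1.0, 0.0], [0.509, -0.0, 0.861], [0.861, 0.001, -0.509]]
ft_force: [0.6, 0.5, 0.4]
gripper_width: 0.0855
grip_force: 0.0
```

Run:
```python
from h import *
cup("wrist","w4.png")
t=np.array([0,.86,-.51]);G=np.array([.635,-.0785,.058]);
togo(*(G+.024*t))
```

```text
cup 0.62 [0.637, -0.0802, 0.0027] [322. 255.]
rim 2502 0.6352580785751343 -0.07874935865402222 0.03460601717233658
t 40.2 q [-0.7392  0.9026  1.1789  0.7186  1.8289 -0.8415] 
tcp [ 0.6348 -0.1446  0.0961] w 0.0858 grip 0.0 F [-0.8136 -0.5586  0.0994]
[[-0.0011  1.      0.0014]
 [ 0.5102 -0.0006  0.8601]
 [ 0.8601  0.0016 -0.5102]]
togo [0.0125 0.0005 1.3374]
```

View pics/w4.png

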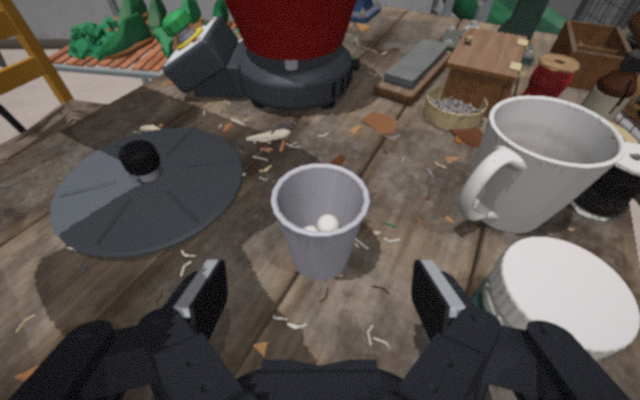

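The cup at (320,220) is centred between the fingers, and the jar at (560,300) is clear of them. I'll advance and close.

Request:
apply_moves([
  [[0,0,0.25],[0,0,0]],
  [[0,0,0.25],[0,0,0]],
  [[0,0,0.25],[0,0,0]],
  [[0,0,0.25],[0,0,0]],
  [[0,0,0.2],[0,0,0]],
  [[0,0,0.13],[0,0,0]],
  [[0,0,0],[0,0,0]],
])

```text
clock: 41.08
tcp_pos: [0.6341, -0.057, 0.044]
tcp_rot: [[0.0, 1.0, -0.001], [0.509, 0.001, 0.861], [0.861, -0.001, -0.509]]
ft_force: [-0.2, -0.4, 0.1]
gripper_width: 0.0855
grip_force: 0.0
```

Request:
apply_moves([
  [[0,0,0],[0,0,0]],
  [[0,0,0],[0,0,0]],
  [[0,0,0],[0,0,0]],
  [[0,0,0],[0,0,0]],
  [[0,0,0],[0,0,0]],
  [[0,0,0],[0,0,0]],
], jaw=0)

```text
clock: 41.82
tcp_pos: [0.635, -0.0584, 0.0452]
tcp_rot: [[-0.001, 1.0, 0.001], [0.509, -0.001, 0.861], [0.861, 0.002, -0.509]]
ft_force: [0.9, -2.0, 5.9]
gripper_width: 0.0611
grip_force: 63.7
```

Request:
apply_moves([
  [[-0.086,0,0.051],[0,0,0]],
  [[0.17,0,-0.1],[0,0,0]],
  [[0.17,0,-0.1],[0,0,0]],
  [[0,0,0],[0,0,0]],
])

```text
clock: 42.32
tcp_pos: [0.6347, -0.0579, 0.0672]
tcp_rot: [[-0.001, 1.0, 0.001], [0.51, 0.0, 0.86], [0.86, 0.001, -0.51]]
ft_force: [-0.1, -0.5, -2.5]
gripper_width: 0.0611
grip_force: 64.4
```

Run:
```python
from h import *
st()
```

```text
t 42.325 q [-0.6475  0.87    1.3141  0.7644  1.7012 -0.8538] 
tcp [ 0.6347 -0.0579  0.0672] w 0.0611 grip 64.35384902812075 F [-0.1468 -0.4586 -2.5384]
[[-0.0011  1.      0.0005]
 [ 0.5104  0.0001  0.86  ]
 [ 0.86    0.0012 -0.5104]]
```

Request:
apply_moves([
  [[0.2,0,-0.12],[0,0,0]],
  [[0.41,0,-0.245],[0,0,0]],
  [[0.41,0,-0.245],[0,0,0]],
  [[0.41,0,-0.245],[0,0,0]],
  [[0.41,0,-0.245],[0,0,0]],
  [[0.2,0,-0.12],[0,0,0]],
  [[0,0,0],[0,0,0]],
  [[0.1,-0.03,0.18],[0,0,0]],
  [[0.23,-0.075,0.39],[0,0,0]],
  [[0.23,-0.075,0.39],[0,0,0]],
  [[0.23,-0.075,0.39],[0,0,0]],
  [[0.23,-0.075,0.39],[0,0,0]],
  [[0.23,-0.075,0.39],[0,0,0]],
  [[0.23,-0.075,0.39],[0,0,0]],
  [[0.23,-0.075,0.39],[0,0,0]],
  [[0.23,-0.075,0.39],[0,0,0]],
  [[0.11,-0.04,0.18],[0,0,0]],
  [[0,0,0],[0,0,0]],
])

```text
clock: 44.58
tcp_pos: [0.5829, 0.2454, 0.2433]
tcp_rot: [[0.001, 1.0, -0.003], [0.509, 0.002, 0.861], [0.861, -0.002, -0.509]]
ft_force: [0.2, -0.2, -1.8]
gripper_width: 0.0612
grip_force: 64.6
```

Run:
```python
from h import *
st()
```

```text
t 44.575 q [-0.2527  0.3687  1.6896  0.9858  1.5246 -0.5418] 
tcp [0.5829 0.2454 0.2433] w 0.0612 grip 64.62191132304724 F [ 0.1573 -0.2494 -1.7676]
[[ 0.0006  1.     -0.0025]
 [ 0.509   0.0018  0.8608]
 [ 0.8608 -0.0018 -0.509 ]]
```

Request:
apply_moves([
  [[0,0,0],[0,0.028,0]],
  [[0,0,0],[0,0.028,0]],
  [[0,0,0],[0,0,0]],
  [[0,0,0],[0,0,0.025]],
  [[0,0,0],[0,0,0.025]],
  [[0,0,0],[0,0,0.025]],
  [[0,0,0],[0,0,0.025]],
  [[0,0,0],[0,0,0.025]],
  [[0,0,0],[0,0,0.025]],
  [[0,0,0],[0,0,0.025]],
  [[0,0,0],[0,0,0.025]],
  [[0,0,0],[0,0,0]],
])

```text
clock: 46.08
tcp_pos: [0.5848, 0.2439, 0.2453]
tcp_rot: [[0.95, 0.313, 0.001], [0.057, -0.176, 0.983], [0.308, -0.933, -0.185]]
ft_force: [0.2, 0.1, -2.1]
gripper_width: 0.0612
grip_force: 64.7
```

Run:
```python
from h import *
st();snap("scene","s5.png",(180,60,420,240),3.3)
```

```text
t 46.075 q [-0.3198  0.5393  1.6973  1.2252  1.6993  0.534 ] 
tcp [0.5848 0.2439 0.2453] w 0.0612 grip 64.69926074612886 F [ 0.2377  0.1004 -2.1294]
[[ 0.9498  0.313   0.0007]
 [ 0.0573 -0.1759  0.9827]
 [ 0.3077 -0.9333 -0.185 ]]
```

View pics/s5.png

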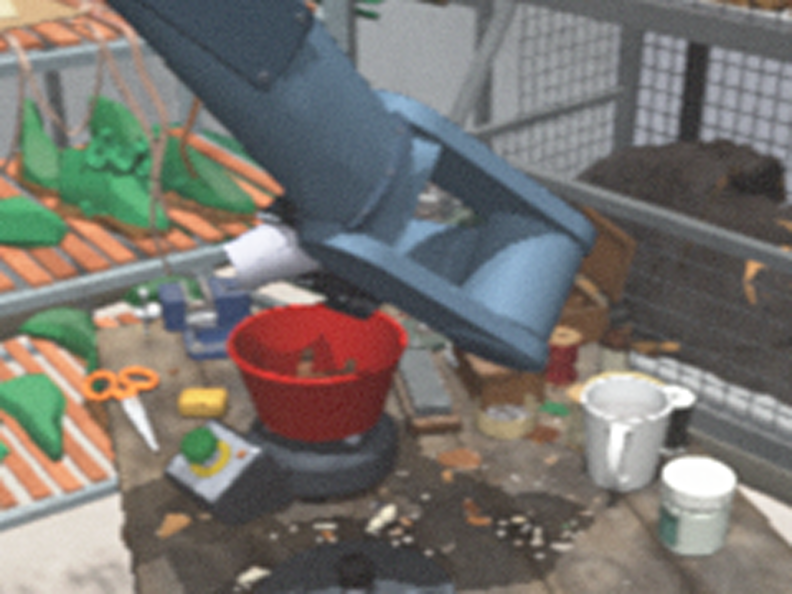

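The cup (265,250) is tipped nearly level above the bowl (318,370), and nothing has spilled. I'll lower slightly and pour.

Request:
apply_moves([
  [[-0.1,0.31,0.06],[0,0,0]],
  [[0,0,0],[0,0,0.022]],
  [[0,0,0],[0,0,0.022]],
  [[0,0,0],[0,0,0.022]],
  [[0,0,0],[0,0,0.022]],
  [[0,0,0],[0,0,0.022]],
  [[0,0,0],[0,0,0.022]],
  [[0,0,0],[0,0,0.022]],
  [[0,0,0],[0,0,0.022]],
  [[0,0,0],[0,0,0]],
  [[0,0,0],[0,0,0]],
  [[0,0,0],[0,0,0]],
  [[0,0,0],[0,0,0]],
  [[0,0,0],[0,0,0]],
  [[0,0,0],[0,0,0]],
])

```text
clock: 48.0
tcp_pos: [0.5841, 0.2444, 0.2193]
tcp_rot: [[0.703, -0.711, -0.0], [-0.129, -0.127, 0.983], [-0.7, -0.691, -0.181]]
ft_force: [-0.2, -0.1, -0.9]
gripper_width: 0.061
grip_force: 64.9
```

Run:
```python
from h import *
st();snap("scene","s6.png",(180,60,420,240),3.3)
for cam in("scene","wrist"):
    bot.camera(cam)
    for r in bot.spot_point(cam,"ball_0"): print(cam,round(r["p"],2),r["location"])
```

```text
t 48.0 q [-0.3197  0.5874  1.6959  1.2223  1.6865  1.6   ] 
tcp [0.5841 0.2444 0.2193] w 0.061 grip 64.86826640786603 F [-0.1792 -0.0666 -0.8864]
[[ 0.7027 -0.7114 -0.    ]
 [-0.1289 -0.1274  0.9834]
 [-0.6997 -0.6911 -0.1812]]
wrist 0.75 [0.5965, 0.1887, 0.0996]
```

View pics/s6.png

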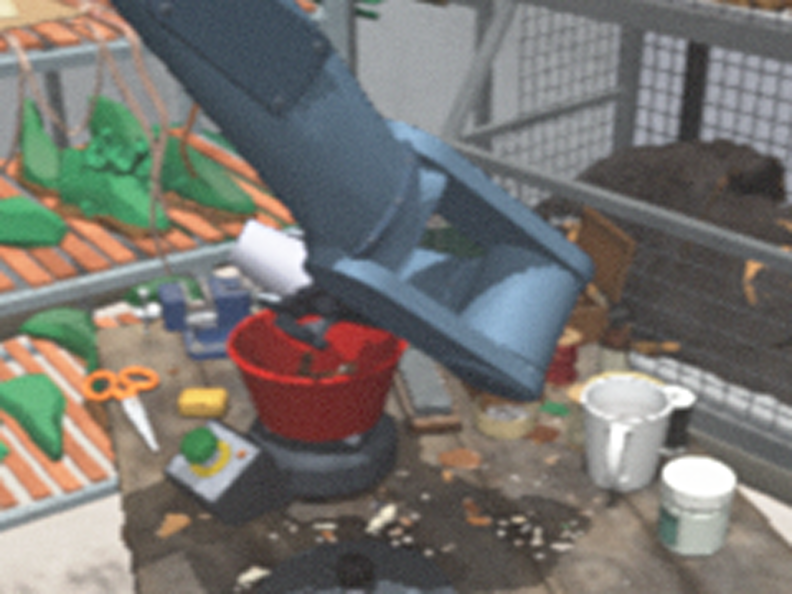

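Request:
apply_moves([
  [[0,0,0],[0,0,0.022]],
  [[0,0,0],[0,0,0.022]],
  [[0,0,0],[0,0,0]],
  [[0.1,0,0],[0,0,0]],
  [[-0.1,0,0],[0,0,0]],
  [[0,0,0],[0,0,0]],
  [[0,0,0],[0,0,0]],
  [[0,0,0],[0,0,-0.022]],
  [[0,0,0],[0,0,-0.022]],
  [[-0.28,-0.28,-0.07],[0,0,0]],
  [[0,0,0],[0,0,0]],
])

```text
clock: 49.62
tcp_pos: [0.5852, 0.2444, 0.2513]
tcp_rot: [[0.706, -0.709, 0.001], [-0.13, -0.128, 0.983], [-0.697, -0.694, -0.182]]
ft_force: [0.2, -0.3, -1.8]
gripper_width: 0.0604
grip_force: 64.9
```

Request:
apply_moves([
  [[0,0,0],[0,0,-0.025]],
  [[0,0,0],[0,0,-0.025]],
  [[0,0,0],[0,0,-0.025]],
  [[0,0,0],[0,0,-0.025]],
  [[0,0,0],[0,0,-0.025]],
  [[0,0,0],[0,0,-0.025]],
  [[0,0,0],[0,0,-0.025]],
  [[0,0,0],[0,0,-0.025]],
  [[0,0,0],[0,0,-0.025]],
  [[0,0,0],[0,0,-0.025]],
  [[0,0,0],[0,0,-0.025]],
  [[0,0,0],[0,0,-0.025]],
  [[0,0,0],[0,0,-0.025]],
  [[0,0,0],[0,0,-0.025]],
  [[0,0,0],[0,0,-0.026]],
  [[0,0,0],[0,-0.028,0]],
  [[0,0,0],[0,-0.028,0]],
  [[0,0,0],[0,0,0]],
])

```text
clock: 51.88
tcp_pos: [0.585, 0.2454, 0.2521]
tcp_rot: [[-0.007, 1.0, 0.001], [0.509, 0.002, 0.861], [0.861, 0.006, -0.509]]
ft_force: [0.3, 0.7, -0.4]
gripper_width: 0.0604
grip_force: 64.9
```

Run:
```python
from h import *
togo(.635,-.058,.20)
c=snap("top")
for r in bot.spot_point("top","ball_0"): print(round(r["p"],2),r["location"],pix(c,r["location"]))
```

```text
t 51.875 q [-0.2523  0.3577  1.6833  0.9869  1.5302 -0.5344] 
tcp [0.585  0.2454 0.2521] w 0.0604 grip 64.87188821687596 F [ 0.2928  0.6929 -0.3823]
[[-0.0065  1.      0.0014]
 [ 0.5094  0.0021  0.8605]
 [ 0.8605  0.0063 -0.5094]]
togo [-2.6621  0.6531 -3.1264]
0.36 [0.5804, 0.1569, 0.0816] [250. 204.]
```

Request:
apply_moves([
  [[-0.1,0.03,-0.18],[0,0,0]],
  [[-0.23,0.075,-0.39],[0,0,0]],
  [[-0.23,0.075,-0.39],[0,0,0]],
  [[-0.23,0.075,-0.39],[0,0,0]],
  [[-0.23,0.075,-0.39],[0,0,0]],
  [[-0.23,0.075,-0.39],[0,0,0]],
  [[-0.23,0.075,-0.39],[0,0,0]],
  [[-0.23,0.075,-0.39],[0,0,0]],
  [[-0.23,0.075,-0.39],[0,0,0]],
  [[-0.1,0.03,-0.18],[0,0,0]],
  [[0,0,0],[0,0,0]],
  [[0,0,0],[0,0,0]],
])

```text
clock: 53.48
tcp_pos: [0.6334, -0.0571, 0.2503]
tcp_rot: [[0.001, 1.0, -0.001], [0.508, 0.001, 0.861], [0.861, -0.001, -0.508]]
ft_force: [-0.3, -0.3, -1.1]
gripper_width: 0.0609
grip_force: 64.9
```

Run:
```python
from h import *
togo(.635,-.058,.055)
c=snap("top","t7.png",(170,130,370,280),4)
for r in bot.spot_point("top","ball_0"): print(round(r["p"],2),r["location"],pix(c,r["location"]))
P=cloud(c);r=np.hypot(P[...,0]-.6,P[...,1]-.2066);m=(r<.06);print(np.percentile(P[m][:,2],[50,90,99,100]))
```

```text
t 53.475 q [-0.6477  0.6152  1.3107  0.8071  1.8876 -0.6651] 
tcp [ 0.6334 -0.0571  0.2503] w 0.0609 grip 64.9477000850311 F [-0.2906 -0.2505 -1.1281]
[[ 0.0005  1.     -0.001 ]
 [ 0.5078  0.0006  0.8615]
 [ 0.8615 -0.001  -0.5078]]
togo [-2.2491  0.0239  1.3111]
0.63 [0.5796, 0.1546, 0.082] [251. 205.]
0.58 [0.6516, 0.2226, 0.0849] [225. 178.]
0.53 [0.5993, 0.1923, 0.0958] [235. 197.]
0.44 [0.6518, 0.2025, 0.0843] [232. 178.]
0.39 [0.6139, 0.1658, 0.0881] [246. 191.]
0.2 [0.6018, 0.2072, 0.0022] [236. 203.]
[0.0799 0.1098 0.1256 0.131 ]
```

View pics/t7.png

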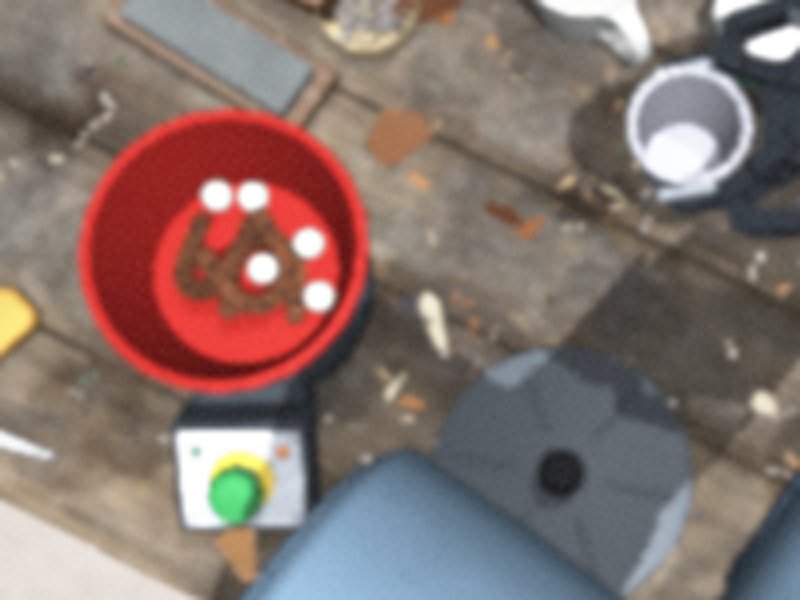

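The picture shows five white balls and the three irons inside the bowl. The cup at (690,120) looks empty. I'll set it down where it stood.

Request:
apply_moves([
  [[-0.2,0.02,0.118],[0,0,0]],
  [[-0.4,0,0.236],[0,0,0]],
  [[-0.4,0,0.236],[0,0,0]],
  [[-0.4,0,0.236],[0,0,0]],
  [[-0.4,0,0.236],[0,0,0]],
  [[-0.2,0,0.118],[0,0,0]],
  [[-0.2,0,0.118],[0,0,0]],
  [[-0.08,0,0.047],[0,0,0]],
  [[0,0,0],[0,0,0]],
  [[0,0,0],[0,0,0]],
])

```text
clock: 54.82
tcp_pos: [0.6359, -0.0586, 0.0531]
tcp_rot: [[-0.001, 1.0, 0.001], [0.51, -0.0, 0.86], [0.86, 0.002, -0.51]]
ft_force: [0.6, -0.2, -0.6]
gripper_width: 0.0607
grip_force: 64.9
```

Run:
```python
from h import *
togo(.635,-.058,.0455)
```

```text
t 54.825 q [-0.6474  0.8952  1.3043  0.7638  1.6904 -0.8647] 
tcp [ 0.6359 -0.0586  0.0531] w 0.0607 grip 64.91804542849422 F [ 0.5851 -0.244  -0.6433]
[[-0.0013  1.      0.0009]
 [ 0.5098 -0.0001  0.8603]
 [ 0.8603  0.0016 -0.5098]]
togo [-0.0833 -0.0119  0.0587]
```

Request:
apply_moves([
  [[-0.04,0,0.024],[0,0,0]],
  [[-0.04,0,0.024],[0,0,0]],
  [[0,0,0],[0,0,0]],
])

```text
clock: 55.2
tcp_pos: [0.6353, -0.0581, 0.0451]
tcp_rot: [[0.0, 1.0, 0.0], [0.509, -0.0, 0.861], [0.861, 0.0, -0.509]]
ft_force: [-0.2, 0.4, -1.7]
gripper_width: 0.061
grip_force: 64.9
```

Request:
apply_moves([
  [[-0.02,0,0.012],[0,0,0]],
  [[0,0,0],[0,0,0]],
  [[0,0,0],[0,0,0]],
])

```text
clock: 55.58
tcp_pos: [0.6353, -0.0582, 0.0449]
tcp_rot: [[-0.001, 1.0, -0.0], [0.508, 0.001, 0.862], [0.862, 0.001, -0.508]]
ft_force: [-2.7, -0.4, 5.9]
gripper_width: 0.0609
grip_force: 64.8
```

Bench contact (about 6 N). I'll release, back straight out, and look.

Request:
apply_moves([
  [[0,0,0],[0,0,0]],
  [[0,0,0],[0,0,0]],
  [[0,0,0],[0,0,0]],
  [[0,0,0],[0,0,0]],
  [[0,0,-0.2],[0,0,0]],
  [[0,0,-0.3],[0,0,0]],
  [[0,0,-0.4],[0,0,0]],
  [[0,0,-0.5],[0,0,0]],
  [[0,0,-0.5],[0,0,0]],
  [[0,0,0],[0,0,0]],
], jaw=1)

```text
clock: 56.82
tcp_pos: [0.6362, -0.186, 0.1188]
tcp_rot: [[-0.002, 1.0, 0.006], [0.513, -0.004, 0.858], [0.858, 0.005, -0.513]]
ft_force: [0.5, -0.9, 0.3]
gripper_width: 0.0855
grip_force: 0.0
```

Run:
```python
from h import *
st();cup("wrist","w8.png")
for r in bot.spot_point("wrist","ball_0")[:7]: print(round(r["p"],2),r["location"])
```

```text
t 56.825 q [-0.7781  0.9137  1.1022  0.7069  1.8955 -0.8245] 
tcp [ 0.6362 -0.186   0.1188] w 0.0855 grip 0.0 F [ 0.4822 -0.9473  0.3384]
[[-0.002   1.      0.006 ]
 [ 0.5131 -0.0041  0.8583]
 [ 0.8584  0.0047 -0.513 ]]
cup 0.79 [0.6354, -0.0808, 0.0018] [317. 231.]
rim 1756 0.6350967288017273 -0.07775866985321045 0.03421425819396973
```

View pics/w8.png

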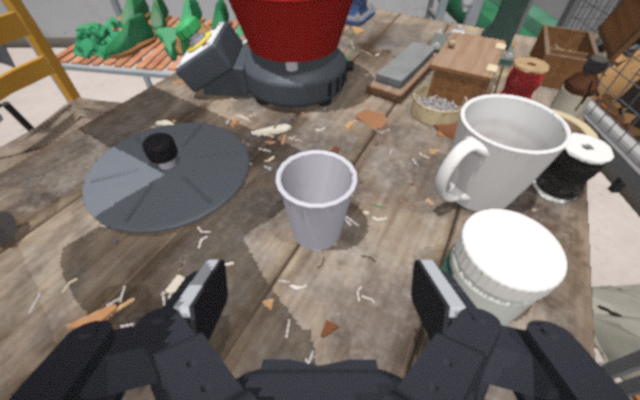

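The cup stands upright and empty at (317,200). The lid is at (165,165). I'll go back to tool-down and over the lid.

Request:
apply_moves([
  [[0.4,0,-0.25],[0,0,0]],
  [[0.46,0,-0.27],[0,0,0]],
  [[0.46,0,-0.27],[0,0,0]],
  [[0.46,0,-0.27],[0,0,0]],
  [[0,0,0],[0,-0.0274,0]],
  [[0,0,0],[0,-0.0274,0]],
  [[0,0,0],[0,-0.0274,0]],
  [[0,0,0],[0,-0.0274,0]],
  [[0,0,0],[0,-0.0274,0]],
  [[0,0,0],[0,-0.0274,0]],
  [[0.5,-0.4,0],[0,0,0]],
  [[0.5,-0.4,0],[0,0,0]],
  [[0.5,-0.4,0],[0,0,0]],
  [[0.5,-0.4,0],[0,0,0]],
  [[0.5,-0.3,0],[0,0,0]],
  [[0,-0.3,0],[0,0,0]],
  [[0,0,0],[0,0,0]],
])

```text
clock: 59.1
tcp_pos: [0.4688, 0.0076, 0.2715]
tcp_rot: [[-0.002, 1.0, -0.001], [1.0, 0.002, 0.004], [0.004, -0.001, -1.0]]
ft_force: [-0.5, -0.1, -0.0]
gripper_width: 0.0853
grip_force: 0.0
```

Run:
```python
from h import *
c=snap("wrist");P=cloud(c);z=P[...,2]
m=(z>.044)&(z<.06)&(np.hypot(P[...,0]-.463,P[...,1]-.003)<.04)
q=P[m][:,:2].astype(np.float32)
print("lid knob",m.sum(),P[m].mean(0),cv2.minEnclosingCircle(q) if len(q) else 0)
x,y=P[m].mean(0)[:2];togo(x,y,.0285)
c=bot.camera("top");P=cloud(c)
m=np.hypot(P[...,0]-.635,P[...,1]+.078)<.02;print("cup inside z",np.percentile(P[m][:,2],[5,50,90]))
```

```text
lid knob 553 [0.4666 0.0041 0.0512] ((0.46679604053497314, 0.003042955417186022), 0.015833169221878052)
t 59.15 q [-0.2412 -0.0955  1.8114  0.0038  1.4268 -0.2428] 
tcp [0.4698 0.007  0.2717] w 0.0856 grip 0.0 F [-0.1518  0.2673 -0.1846]
[[-0.001   1.     -0.0002]
 [ 1.      0.001   0.004 ]
 [ 0.004  -0.0002 -1.    ]]
togo [-0.0508 -0.0423  3.2423]
cup inside z [0.0018 0.0052 0.0085]
```

Request:
apply_moves([
  [[-0.05,-0.04,0.3],[0,0,0]],
  [[0,0,0.6],[0,0,0]],
  [[0,0,0.6],[0,0,0]],
  [[0,0,0.6],[0,0,0]],
  [[0,0,0.5],[0,0,0]],
  [[0,0,0.3],[0,0,0]],
  [[0,0,0.2],[0,0,0]],
  [[0,0,0.1],[0,0,0]],
  [[0,0,0.06],[0,0,0]],
  [[0,0,0],[0,0,0]],
])

```text
clock: 60.45
tcp_pos: [0.4677, 0.0033, 0.0279]
tcp_rot: [[-0.0, 1.0, 0.001], [1.0, 0.0, 0.004], [0.004, 0.001, -1.0]]
ft_force: [-0.4, 0.2, 0.2]
gripper_width: 0.0857
grip_force: 0.0
```

Request:
apply_moves([
  [[0,0,0],[0,0,0]],
  [[0,0,0],[0,0,0]],
  [[0,0,0],[0,0,0]],
  [[0,0,0],[0,0,0]],
  [[0,0,0],[0,0,0]],
  [[0,0,0],[0,0,0]],
  [[0,0,0],[0,0,0]],
], jaw=0)

```text
clock: 61.32
tcp_pos: [0.4676, 0.0034, 0.0282]
tcp_rot: [[-0.0, 1.0, 0.0], [1.0, 0.0, 0.004], [0.004, 0.0, -1.0]]
ft_force: [-2.9, -0.4, 5.2]
gripper_width: 0.0297
grip_force: 59.1
```

Request:
apply_moves([
  [[0,0,-0.1],[0,0,0]],
  [[0,0,-0.4],[0,0,0]],
  [[0,0,-0.6],[0,0,0]],
  [[0,0,-0.6],[0,0,0]],
  [[0,0,-0.6],[0,0,0]],
  [[0,0,-0.6],[0,0,0]],
  [[0,0,-0.4],[0,0,0]],
  [[0,0,0],[0,0,0]],
])

```text
clock: 62.32
tcp_pos: [0.4685, 0.0022, 0.2775]
tcp_rot: [[0.0, 1.0, 0.005], [1.0, -0.0, 0.002], [0.002, 0.005, -1.0]]
ft_force: [0.4, 0.0, -2.3]
gripper_width: 0.0297
grip_force: 59.9
```

Run:
```python
from h import *
togo(.6,.2068,.27)
```

```text
t 62.325 q [-0.2521 -0.1073  1.8105  0.0037  1.434  -0.2526] 
tcp [0.4685 0.0022 0.2775] w 0.0297 grip 59.93502660188824 F [ 0.4021  0.0478 -2.3498]
[[ 0.      1.      0.0052]
 [ 1.     -0.      0.0025]
 [ 0.0025  0.0052 -1.    ]]
togo [2.7279 1.7524 0.1162]
```

Run:
```python
from h import *
from scipy.optimize import least_squares
for cam in("top","wrist","scene"):
    c=bot.camera(cam);P=cloud(c);im=c["img"].astype(int);r=np.hypot(P[...,0]-.6,P[...,1]-.2066)
    m=(im[...,0]-im[...,1]>60)&(abs(P[...,2]-.149)<.006)&(r>.07)&(r<.1)
    q=P[m]
    if len(q)<30: print(cam,len(q));continue
    f=least_squares(lambda p:np.hypot(q[:,0]-p[0],q[:,1]-p[1])-p[2],[.6,.207,.085],loss="soft_l1",f_scale=.002)
    print(cam,len(q),f.x,np.percentile(np.degrees(np.arctan2(q[:,1]-.207,q[:,0]-.6)),[2,25,50,75,98]))
```

```text
top 723 [0.6007 0.2051 0.0846] [-173.7763  -46.9477   27.8911  100.0396  173.6526]
wrist 2421 [0.5994 0.2062 0.0857] [-137.7169 -113.4061  -86.2814  -61.0133  -42.2362]
scene 72 [0.5974 0.2049 0.0845] [ 58.4676  76.9099 102.0931 128.2875 159.2347]
```

Request:
apply_moves([
  [[0.1,0.06,0],[0,0,0]],
  [[0.25,0.16,0],[0,0,0]],
  [[0.4,0.26,0],[0,0,0]],
  [[0.4,0.26,0],[0,0,0]],
  [[0.4,0.26,0],[0,0,0]],
  [[0.4,0.26,0],[0,0,0]],
  [[0.4,0.26,0],[0,0,0]],
  [[0.25,0.16,0],[0,0,0]],
  [[0.12,0.07,0],[0,0,0]],
  [[0,0,0],[0,0,0]],
  [[0,0,0],[0,0,0]],
])

```text
clock: 63.85
tcp_pos: [0.5982, 0.2059, 0.2754]
tcp_rot: [[0.001, 1.0, -0.001], [1.0, -0.001, 0.003], [0.003, -0.001, -1.0]]
ft_force: [-0.1, -0.6, -2.0]
gripper_width: 0.0295
grip_force: 59.9
```

Run:
```python
from h import *
togo(.6,.2068,.1712)
```

```text
t 63.85 q [0.1424 0.2756 1.4038 0.0035 1.4625 0.1425] 
tcp [0.5982 0.2059 0.2754] w 0.0295 grip 59.916195755358785 F [-0.1242 -0.5992 -2.0199]
[[ 0.0005  1.     -0.0008]
 [ 1.     -0.0005  0.0034]
 [ 0.0034 -0.0008 -1.    ]]
togo [0.0079 0.0256 1.3893]
```

Request:
apply_moves([
  [[0,0.02,0.2],[0,0,0]],
  [[0,0,0.4],[0,0,0]],
  [[0,0,0.3],[0,0,0]],
  [[0,0,0.2],[0,0,0]],
  [[0,0,0.1],[0,0,0]],
  [[0,0,0.1],[0,0,0]],
  [[0,0,0],[0,0,0]],
])

```text
clock: 64.72
tcp_pos: [0.6, 0.2068, 0.1781]
tcp_rot: [[0.0, 1.0, -0.0], [1.0, -0.0, 0.004], [0.004, -0.0, -1.0]]
ft_force: [-0.3, -1.0, -1.9]
gripper_width: 0.0296
grip_force: 59.9
```

Request:
apply_moves([
  [[0,0,0.05],[0,0,0]],
  [[0,0,0.04],[0,0,0]],
  [[0,0,0],[0,0,0]],
  [[0,0,0],[0,0,0]],
])

```text
clock: 65.22
tcp_pos: [0.6001, 0.2069, 0.1717]
tcp_rot: [[0.0, 1.0, 0.0], [1.0, -0.0, 0.004], [0.004, 0.0, -1.0]]
ft_force: [-0.2, 0.5, -2.7]
gripper_width: 0.0294
grip_force: 59.9
```

Request:
apply_moves([
  [[0,0,0.015],[0,0,0]],
  [[0,0,0],[0,0,0]],
])

```text
clock: 65.47
tcp_pos: [0.6, 0.2068, 0.1703]
tcp_rot: [[0.0, 1.0, -0.0], [1.0, -0.0, 0.004], [0.004, -0.0, -1.0]]
ft_force: [-0.2, -0.2, -2.1]
gripper_width: 0.0297
grip_force: 59.9
```

Request:
apply_moves([
  [[0,0,0],[0,0,0]],
  [[0,0,0],[0,0,0]],
  [[0,0,0],[0,0,0]],
  [[0,0,0],[0,0,0]],
  [[0,0,-0.2],[0,0,0]],
  [[0,0,-0.4],[0,0,0]],
  [[0,0,-0.5],[0,0,0]],
  [[0,0,-0.5],[0,0,0]],
  [[0,0,0],[0,0,0]],
], jaw=1)

```text
clock: 66.6
tcp_pos: [0.6022, 0.2068, 0.2962]
tcp_rot: [[-0.0, 1.0, 0.009], [1.0, 0.0, 0.005], [0.005, 0.009, -1.0]]
ft_force: [0.1, -0.2, 0.6]
gripper_width: 0.0849
grip_force: 0.0
```

```bash
cat >> h.py <<'E'
def lidcheck(cam):
    c=bot.camera(cam);P=cloud(c);r=np.hypot(P[...,0]-.6,P[...,1]-.2066)
    m=(r<.085)&(r>.025)&(abs(P[...,2]-.16)<.02);q=P[m];A=np.c_[q[:,:2]-[.6,.2066],np.ones(len(q))]
    k=np.ones(len(q),bool)
    for _ in range(4):
        s=np.linalg.lstsq(A[k],q[k,2],rcond=None)[0];k=abs(A@s-q[:,2])<.004
    print(cam,len(q),"lid plane tilt",s[:2],"z",s[2])
E
python3 - <<'E'
from h import *
st();lidcheck("wrist");lidcheck("top")
for cam in("wrist","top"):
  bot.camera(cam)
  for n in("knob_grip","lid"):
    for r in bot.spot_point(cam,n)[:1]: print(cam,n,round(r["p"],2),r["location"])
c=bot.camera("wrist");P=cloud(c);im=c["img"].astype(int)
g=(im[...,1]-im[...,0]>40)&(im[...,1]-im[...,2]>30)&(np.hypot(P[...,0]-.45,P[...,1]-.21)<.05)
q=P[g];print("green",g.sum(),q.mean(0),q.min(0),q.max(0))
E
```

```text
t 66.6 q [0.1428 0.2659 1.3746 0.0037 1.4916 0.1424] 
tcp [0.6022 0.2068 0.2962] w 0.0849 grip 0.0 F [ 0.065  -0.1693  0.6227]
[[-0.0001  1.      0.0089]
 [ 1.      0.0001  0.005 ]
 [ 0.005   0.0089 -0.9999]]
wrist 23594 lid plane tilt [ 0.0003 -0.0028] z 0.157098701035047
top 2127 lid plane tilt [0.0005 0.0196] z 0.15890473227119886
wrist knob_grip 0.69 [0.5834, 0.3954, 0.002]
top knob_grip 0.63 [0.633, -0.075, -0.0018]
top lid 0.87 [0.5959, 0.2076, 0.1397]
green 790 [0.4586 0.2125 0.0954] [0.4379 0.1918 0.076 ] [0.4859 0.2401 0.1032]
```

The lid is seated level (disc top about 158 mm). Now the start knob: yaw the tool back, move over the console, and tilt 30°.

Request:
apply_moves([
  [[0,0,0],[0,0,-0.0278]],
  [[0,0,0],[0,0,-0.0278]],
  [[0,0,0],[0,0,-0.0278]],
  [[0,0,0],[0,0,-0.0278]],
  [[0,0,0],[0,0,-0.0278]],
  [[0,0,0],[0,0,-0.0278]],
  [[0,0,0],[0,0,-0.0278]],
  [[0,0,0],[0,0,-0.0278]],
  [[0,0,0],[0,0,-0.0278]],
  [[0.44,0.01,0],[0,0,0]],
  [[0.44,0.01,0],[0,0,0]],
  [[0.44,0.01,0],[0,0,0]],
  [[0.44,0.01,0],[0,0,0]],
  [[0.44,0.01,0],[0,0,0]],
  [[0.44,0,0],[0,0,0]],
  [[0,0,0],[0,-0.0278,0]],
  [[0,0,0],[0,-0.0278,0]],
  [[0,0,0],[0,-0.0278,0]],
  [[0,0,0],[0,0,0]],
])

```text
clock: 69.42
tcp_pos: [0.3992, 0.21, 0.2883]
tcp_rot: [[-0.867, -0.004, 0.498], [-0.002, 1.0, 0.004], [-0.498, 0.003, -0.867]]
ft_force: [-0.1, -0.5, -1.0]
gripper_width: 0.0854
grip_force: 0.0
```

```bash
cat >> h.py <<'E'
def knob(cam):
    c=bot.camera(cam);P=cloud(c);im=c["img"].astype(int)
    for r in bot.spot_point(cam,"knob_grip")[:2]: print(cam,"knob_grip",round(r["p"],2),r["location"])
    g=(im[...,1]-im[...,0]>40)&(im[...,1]-im[...,2]>30)&(np.hypot(P[...,0]-.45,P[...,1]-.21)<.04)&(P[...,2]<.13)
    q=P[g];a=np.array([-.5,0,.866]);b=np.array([.866,0,.5]);
    h=q@a
    if len(q)<10: return
    hm=np.percentile(h,95);k=h>hm-.006;s=q[k]@b
    print("green",len(q),"top h",hm,"b mid",(np.percentile(s,2)+np.percentile(s,98))/2,"b span",np.ptp(np.percentile(s,[2,98])),"y mid",(np.percentile(q[k,1],2)+np.percentile(q[k,1],98))/2,"y span",np.ptp(np.percentile(q[k,1],[2,98])))
    sm=(np.percentile(s,2)+np.percentile(s,98))/2;print("=> grip",a*(hm-.011)+b*sm)
E
python3 - <<'E'
from h import *
st();knob("wrist");knob("top");knob("scene")
E
```

```text
t 69.425 q [ 0.3356 -0.4954  2.1615 -0.1929  0.986  -1.1714] 
tcp [0.3992 0.21   0.2883] w 0.0854 grip 0.0 F [-0.0704 -0.5173 -0.9819]
[[-0.8672 -0.0035  0.498 ]
 [-0.0016  1.      0.0044]
 [-0.498   0.003  -0.8672]]
wrist knob_grip 0.85 [0.453, 0.2127, 0.0855]
green 829 top h -0.14039947962826538 b mid 0.4354734054030317 b span 0.029212442022037433 y mid 0.20948230487875857 y span 0.02899865062914256
=> grip [0.4528 0.     0.0866]
top knob_grip 0.48 [0.4536, 0.2093, 0.0788]
top knob_grip 0.2 [0.5981, 0.2097, 0.1402]
green 136 top h -0.13712258572080416 b mid 0.4376054752967602 b span 0.025163773409414614 y mid 0.20881120155161992 y span 0.026080496588274465
=> grip [0.453  0.     0.0905]
scene knob_grip 0.59 [0.4549, 0.2098, 0.0866]
green 77 top h -0.14001530281246172 b mid 0.4341285535497206 b span 0.0244176486752537 y mid 0.20629627865008665 y span 0.023050236299498178
=> grip [0.4515 0.     0.0863]
```

Request:
apply_moves([
  [[0.36,0,0.2],[0,0,0]],
  [[0.36,0,0.4],[0,0,0]],
  [[0,0,0.4],[0,0,0]],
  [[0,0,0.4],[0,0,0]],
  [[0,0,0.4],[0,0,0]],
  [[0,0,0],[0,0,0]],
])

```text
clock: 70.47
tcp_pos: [0.4226, 0.2095, 0.1442]
tcp_rot: [[-0.869, 0.001, 0.495], [0.002, 1.0, 0.001], [-0.495, 0.002, -0.869]]
ft_force: [0.2, 0.8, 0.0]
gripper_width: 0.0856
grip_force: 0.0
```

Run:
```python
from h import *
togo(.462,.210,.0706);knob("wrist")
```

```text
t 70.475 q [ 0.3118 -0.2208  2.2869 -0.2722  0.5952 -1.0691] 
tcp [0.4226 0.2095 0.1442] w 0.0856 grip 0.0 F [0.1557 0.815  0.0495]
[[-0.8687  0.0007  0.4953]
 [ 0.0016  1.      0.0013]
 [-0.4953  0.0019 -0.8687]]
togo [0.0297 0.0051 1.1122]
wrist knob_grip 0.59 [0.4541, 0.2092, 0.086]
green 2020 top h -0.14061990614314598 b mid 0.4348461196411819 b span 0.02913229758175795 y mid 0.2097344345967101 y span 0.030133761021987976
=> grip [0.4524 0.     0.0861]
```

Request:
apply_moves([
  [[0.03,0,0.25],[0,0,0]],
  [[0,0,0.25],[0,0,0]],
  [[0,0,0.25],[0,0,0]],
  [[0,0,0.15],[0,0,0]],
  [[0,0,0.12],[0,0,0]],
  [[0,0,0.08],[0,0,0]],
  [[0,0,0],[0,0,0]],
])

```text
clock: 71.45
tcp_pos: [0.4622, 0.2108, 0.0739]
tcp_rot: [[-0.866, -0.001, 0.5], [0.001, 1.0, 0.004], [-0.5, 0.004, -0.866]]
ft_force: [-0.2, 1.1, -0.6]
gripper_width: 0.0856
grip_force: 0.0
```

Request:
apply_moves([
  [[0,0,0],[0,0,0]],
  [[0,0,0],[0,0,0]],
  [[0,0,0],[0,0,0]],
  [[0,0,0],[0,0,0]],
  [[0,0,0],[0,0,0]],
  [[0,0,0],[0,0,0]],
  [[0,0,0],[0,0,0]],
], jaw=0)

```text
clock: 72.32
tcp_pos: [0.462, 0.2101, 0.0745]
tcp_rot: [[-0.866, -0.001, 0.5], [0.0, 1.0, 0.002], [-0.5, 0.002, -0.866]]
ft_force: [-8.1, -7.0, 14.1]
gripper_width: 0.0331
grip_force: 57.9
```

Run:
```python
from h import *
st();lidcheck("top")
```

```text
t 72.325 q [ 0.2794  0.0334  2.2488 -0.3783  0.3764 -0.9729] 
tcp [0.462  0.2101 0.0745] w 0.0331 grip 57.94146391795948 F [-8.0842 -6.9661 14.0834]
[[-0.8659 -0.0007  0.5002]
 [ 0.0004  1.      0.0022]
 [-0.5002  0.0021 -0.8659]]
top 3322 lid plane tilt [ 0.0023 -0.0011] z 0.1582831147812332
```

Request:
apply_moves([
  [[0,0,-0.05],[0,0,0]],
  [[0,0,-0.05],[0,0,0]],
  [[0,0,-0.05],[0,0,0]],
  [[0,0,-0.04],[0,0,0]],
  [[0,0,0],[0,0,0]],
  [[0,0,0],[0,0,0]],
])

```text
clock: 73.12
tcp_pos: [0.4552, 0.2101, 0.0862]
tcp_rot: [[-0.866, -0.001, 0.5], [0.001, 1.0, 0.003], [-0.5, 0.003, -0.866]]
ft_force: [6.3, -4.5, -7.0]
gripper_width: 0.0331
grip_force: 60.3
```

Request:
apply_moves([
  [[0,0,-0.025],[0,0,0]],
  [[0,0,-0.025],[0,0,0]],
  [[0,0,0],[0,0,0]],
  [[0,0,0],[0,0,0]],
])

```text
clock: 73.62
tcp_pos: [0.4539, 0.2101, 0.0879]
tcp_rot: [[-0.866, -0.0, 0.5], [0.002, 1.0, 0.004], [-0.5, 0.004, -0.866]]
ft_force: [33.8, 2.1, -41.1]
gripper_width: 0.0324
grip_force: 70.3
```

Run:
```python
from h import *
s=st();a=np.array([-.5,0,.866]);print("along a",(np.array(s["tcp_pos"])-[.462,.2101,.0745])@a,"F.a",np.array(s["ft_force"])@a)
```

```text
t 73.625 q [ 0.2847 -0.018   2.2613 -0.3473  0.4139 -1.001 ] 
tcp [0.4539 0.2101 0.0879] w 0.0324 grip 70.29433785472065 F [ 33.7724   2.1135 -41.0727]
[[-0.8662 -0.0004  0.4997]
 [ 0.0016  1.      0.0036]
 [-0.4997  0.0039 -0.8662]]
along a 0.015679014520705584 F.a -52.45513259696179
```

The force rose to 52 N at 15 mm, so the knob is against its stop. I'll let it go and back off.

Request:
apply_moves([
  [[0,0,0],[0,0,0]],
  [[0,0,0],[0,0,0]],
  [[0,0,0],[0,0,0]],
  [[0,0,0],[0,0,0]],
  [[0,0,0],[0,0,0]],
  [[0,0,-0.2],[0,0,0]],
  [[0,0,-0.4],[0,0,0]],
  [[0,0,-0.5],[0,0,0]],
  [[0,0,-0.5],[0,0,0]],
  [[0,0,-0.3],[0,0,0]],
  [[0,0,0],[0,0,0]],
], jaw=1)

```text
clock: 75.0
tcp_pos: [0.3825, 0.2108, 0.215]
tcp_rot: [[-0.864, -0.002, 0.504], [0.001, 1.0, 0.006], [-0.504, 0.005, -0.864]]
ft_force: [0.7, -0.2, -0.8]
gripper_width: 0.0855
grip_force: 0.0
```

Run:
```python
from h import *
st();knob("wrist");lidcheck("top");lidcheck("wrist")
cup("top","t9.png");irons("top")
for n in("paste_jar","beeswax"): print(n,bot.spot_point("top",n)[:1])
```

```text
t 75.0 q [ 0.3588 -0.4577  2.2911 -0.2369  0.8203 -1.0938] 
tcp [0.3825 0.2108 0.215 ] w 0.0855 grip 0.0 F [ 0.6825 -0.199  -0.7633]
[[-0.8636 -0.0021  0.5042]
 [ 0.0009  1.      0.0058]
 [-0.5042  0.0054 -0.8636]]
green 1089 top h -0.14054384750993595 b mid 0.4348622934078702 b span 0.02945869866417855 y mid 0.20966860657669792 y span 0.029447795101439078
=> grip [0.4524 0.     0.0862]
top 3337 lid plane tilt [ 0.0015 -0.0004] z 0.15819204011288068
wrist 6516 lid plane tilt [ 0.0043 -0.0014] z 0.15682640692380165
cup 0.65 [0.631, -0.073, -0.0002] [336. 190.]
rim 147 0.6350007057189941 -0.07820326089859009 0.0338616743683815
iron 0.49 spot [ 0.5504 -0.2495] px [400. 216.] n 3 fit xy [ 0.5398 -0.2716] yaw deg 216.1 rms mm 16.43
paste_jar [{'location': [0.7746, -0.146, -0.0009], 'p': 0.91}]
beeswax [{'location': [0.5809, 0.3876, 0.0027], 'p': 0.76}]
```

View pics/t9.png

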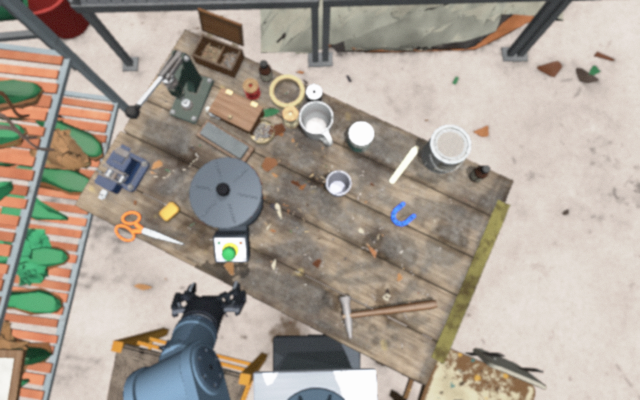

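The lid is seated at (225,192) and the green knob is home at (229,254). The empty cup stands at (338,183), and no rusty irons are left on the bench. The robot touches nothing, so I'll hand in.

```bash
python3 -c "
from rig import bot
print(bot.hand_in())"
```

```text
the job is handed in; nothing more can be done
None
```

The job is handed in: three rusty irons and five balls are in the bowl, the empty cup stands upright, the lid is seated level, and the knob was pulled to its stop and sprang home; no verdict was returned.

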